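Nest the catch cup, then hold the sprung forceps at their set gap over it

ROBOT

A 6-joint arm with a two-finger parallel gripper is mounted at the origin on the work surface. World frame = base frame: x ahead of the robot, y to its left, z up, the work surface at z = 0. Lengths are in m, angles in rad, forces in N, time in s.
With the tool pointing down it reaches from about 0.35 to 0.775 m from the base axis. Payload 5.5 kg.
Tool frame: the origin (TCP) lies midway between the tips of the shut fingers; the grasp point (between the pads) lies 19 mm behind it (env.tcp_to_grasp is the distance from the TCP to the grasp point, in m); z points along the fingers, y is the direction in which the jaws open and shut (so a half turn about z gives the same grasp; the last joint's range is limited). The gripper opens to 85 mm and grips with 20 to 120 N. Pads are 22 mm wide; open, the fingers measure 114 mm over their backs; the gripper's body (76 mm by 85 mm) begins 54 mm behind the grasp point. The pads swing forward as they close: fully open they stand 13 mm farther back than shut.
Start: joints at [-1.26, 0.313, 0.046, 1.304, 0, 1.431], TCP at [0.251, -0.518, 0.231] pointing down, gripper open.
Joint ranges: [-2.76, 2.76], [-0.86, 1.69], [-1.03, 1.26], [-2.2, 2.34], [-1.47, 1.5], [-3.14, 3.14]. Speed limits (rad/s): [2.57, 2.57, 3.14, 3.14, 3.14, 3.14].

INTERFACE

Orientations are given as a unit quaternion [w, x, y, z].
In Python, from workcell import get_state, viewer, hand_in, finder, env gives the robot as it stands.
- The arm moves only by the tool arm_command, never from a script. Its argument "motion" is a list of rows, each an object of numbers: "x", "y", "z": the shift along the tool's x, y, z in mm; "rx", "ry", "rz": the turn, a rotation vector about the tool's x, y, z in degrees; "hand": the closure, from -1 (fully open) to 1 (shut). A call has 1 to 10 rows; each row is the pose to reach, as a shift and turn from the pose commanded when the call began, along the tool's axes at that moment; what a row does not reach only later rows make up. A row lasts 1/8 s, in which the tool goes at most 62.5 mm and 10.7 degrees, less where a joint would pass 70% of its speed; a pose out of reach is approached as far as the arm can. A call with a gripper value outside its range is refused whole. The fingers move at their own pace and stop on an object; "force" is the grip in N (left out, the last holds). Time passes only in rows, so rows that repeat a pose let the fingers close. It gives the time, the measured TCP pose, the force and the opening at its end, in the units of the state.
- get_state(): the state, without advancing time (a new reading comes with each control period).
- viewer.read_camera(name): name is "side" or "top"; returns a dict with "image" (480x640x3 uint8, red, green, blue), "z_map" (480x640 float32, m along the optical axis (not along the pixel's ray), 0 where there is no reading), "intrinsics" (3x3 intrinsics, pixels), "k1" (the pictures are not rectified: a ray, as slopes to the right and down, at radius r is drawn at 1 + k1 r^2 times it, then the intrinsics apply), "rvec" (rotation vector, rad) and "tvec" (3), from world to camera coordinates, as OpenCV has them. Camera axes: x right, y down, z forward; pixel columns grow to the right and rows downward; lengths in m; the calibration is good to about 2 mm. A picture is of the moment at which its call begins.
- hand_in(): hands the job in, once; it reports no verdict.
Trained networks look in a picture, given as the dict that the camera call returned (one of the last four; its "shot" number tells which), for a name from the list of things; names that differ only in an ending like _2 or _b are one class to them, and where a whole thing is asked for, a point or a joint stands for the part that bears it (a point fixed in the world has none). Each returns a list of dicts, best first, with "score" (0 to 1); they miss things now and then, are a little off and sometimes report something else, mostly with a low value. They report only what shows in the picture. A call takes as long as a camera call. They do not tell look-alikes from the thing itself.
- finder.find_in(picture, query): "at" ([column, row] in pixels, amid what is visible of it).
- finder.masks_of(picture, query): "region" (480x640 bool, what is visible of it) and "at" ([column, row] in pixels, amid what is visible of it).
The state is a dict: "clock": time; "joint_pos": joint angles; "qvel": joint speeds; "tau": joint torques, N m; "tcp_pos": TCP position; "orientation": TCP orientation; "wrist_force": force on the tool from outside, world axes, zero at the start; "ft_torque": the same for the moment, N m; "finger_gap": finger opening in m.
Only numpy, scipy, OpenCV 4.12 (cv2) and the standard library are available. Lean on these libraries where they do the work, as an engineer would, in place of code of your own. Each camera call takes 0.05 s, during which the arm holds its last target.

TASK

Get ready to receive a small sample: first set the loose white stacking cup down into the identical cup that stands in the round holder, fully home and upright, and let it go. Then take the sprung forceps off their stand, squeeze them until the fin on the moving leg stands level with the rider on the cross-bar (the set tip gap), and finish while still holding them like that, level and still, with the open tips over the middle of the nested cup, about 3 cm above its rim and touching nothing. Leave the jar, the dish, the two screw caps and the pen alone.

Things in the scene. Friction and masses are not known exactly. Their poses are not given: they have to be found in the camera images.
- cup_mid (a point): The loose white tapered stacking cup, upright on the bench: 75 mm tall, rim 60 mm across, foot 36 mm (57 mm across 10 mm below the rim), wall 2.5 mm, inner floor 26 mm above the foot, about 80 g. Point on its axis, half-way up (37.5 mm above the foot); z points up. It stands in one of two places, the jar in the other.
- cup_rim (a point): Centre of the loose cup's rim, 75 mm above its foot.
- outer_cup_mid (a point): The identical cup standing in the round holder, foot 4 mm above the bench. Point on its axis, half-way up (41.5 mm above the bench); its rim is 79 mm above the bench. A cup nested fully home stands on its inner floor, 26 mm higher than it, so the top 26 mm show above its rim and the upper rim is 105 mm above the bench. Play about 1.7 mm all round.
- holder: Fixed grey round holder, 72 mm across, 16 mm tall, in which the outer cup stands. Origin: centre of its underside, on the bench.
- stand: Fixed grey forceps stand: 6 mm plate, 190 x 70 mm, with two white ribs across it, 40 mm tall, 10 mm thick, 70 mm behind and 65 mm ahead of the origin along x; between the ribs is room for fingers. Origin: on the bench, about under the forceps' grip plates. x points roughly along the forceps to their tips.
- forceps_grip (a point): Steel sprung forceps (90 g) lying flat on the stand: point midway between the open ribbed grip plates (44 mm long, 12 mm tall), 46 mm above the bench. x: along the fixed (-y side) leg to the tips; z up; pivot 100 mm behind, 6.5 mm to -y. Width over the plates 32 mm + 100 mm x (0.13 - squeeze), 45 mm open. Centre line of the forceps: (0.13 - squeeze)/2 rad to the left of x.
- forceps_tips (a point): Point between the tips: 190 mm ahead of the pivot and 90 mm ahead of the middle of the grip plates, along the fixed leg's x axis, 6 mm above the underside; fixed to the fixed leg. Midway between the tips when they are 16 mm apart, 8 mm from the fixed leg's tip always.
- squeeze (a joint): Angle (rad) by which the moving leg (+y side) is squeezed towards the fixed leg about the pivot: 0 fully open (tips 41 mm apart), stop at 0.2 (tips 3 mm apart). It springs back open; the spring pushes the grip plates out with about 3 N when open and 8 N at 0.13, 11 N at 0.2. Tip gap = 16 mm + 190 mm x (0.13 - squeeze).
- rider (a joint): Where the small black rider is set along the steel cross-bar (which crosses over both legs 30 mm behind the tips), in m, 0 to 0.0096; set differently every time, it stays put by friction. The rider's middle is 5 mm + this value to the +y side of the x axis through the pivot. Fin and rider are level when squeeze = 0.13 + (0.004 - rider) / 0.152; the tip gap is then 11 mm + 1.25 x rider.
- fin_mark (a point): Top middle of the thin upright black fin on the moving leg, 152 mm from the pivot, 8 mm tall above the leg, just behind the cross-bar; it moves along the bar as the forceps are squeezed: 9 mm + 152 mm x (0.13 - squeeze) to the +y side of the x axis through the pivot.
- rider_mark (a point): Top middle of the rider on the cross-bar, 160 mm ahead of the pivot, 8 mm wide along the bar; axes as the forceps' (y along the bar).
- jar: Bystander: white jar with blue lid, 42 mm across, 75 mm tall. Origin: centre of its underside.
- dish: Bystander: shallow glass dish, 84 mm across, 16 mm tall. Origin: centre of its underside.
- cap_a: Bystander: screw cap, 28 mm across, 13 mm tall, right of centre, far. Origin: centre of its underside.
- cap_b: Bystander: screw cap, 28 mm across, 13 mm tall, near the robot. Origin: centre of its underside.
- pen: Bystander: marker pen lying down, 130 mm long, 13 mm thick. Origin: underside, near its middle.
Not all that is in view belongs to the job. Of the things like the part that bears forceps_grip, leave any that is yellow; of the rest the larger one is meant.

How it is judged:
By the outcome, as a careful person would: the job done as asked, in the order asked, and still so for the second after the job is handed in, while the arm keeps its last pose, push and grip.
It also fails if it takes over 53 s, if anything falls off the work surface, if the arm or the gripper's body presses on something with over 40 N, if the wrist force passes 120 N, or if a joint passes its speed limit or range.

## Working session

There is one attempt and no reset: what is moved stays moved. The work goes in short steps, Python scripts to look and compute and a tool call to move; the robot and the scene stay as the last step left them, time stands still between calls to the robot, and variables do not carry over. Pictures are saved under pics/ and viewed, and the job is handed in when it is done.

Besides the shell and the picture viewer there is one more tool, called by a JSON object that holds its "op" and its "data". arm_command: Moves the arm, as the interface text tells. Its arguments: {"type":"object","properties":{"motion":{"type":"array","items":{"type":"object","properties":{"x":{"type":"number"},"y":{"type":"number"},"z":{"type":"number"},"rx":{"type":"number"},"ry":{"type":"number"},"rz":{"type":"number"},"hand":{"type":"number"}}}},"force":{"type":"number"}},"required":["motion"]}

```bash
ls; mkdir -p pics; cat > h.py <<'E'
import numpy as np, cv2
from workcell import get_state, viewer, hand_in, finder, env
def shot(name,fn=None):
    p=viewer.read_camera(name)
    if fn: cv2.imwrite('pics/'+fn,cv2.cvtColor(p['image'],cv2.COLOR_RGB2BGR))
    return p
def ray(p,uv):
    K=np.array(p['intrinsics']);k=p['k1']
    d=np.array([(uv[0]-K[0,2])/K[0,0],(uv[1]-K[1,2])/K[1,1]])
    s=d.copy()
    for _ in range(30): s=d/(1+k*(s@s))
    R=cv2.Rodrigues(np.array(p['rvec'],float))[0];t=np.array(p['tvec'],float).ravel()
    o=-R.T@t; v=R.T@np.array([s[0],s[1],1.]); return o,v   # z-depth scale
def atz(p,uv,z):
    o,v=ray(p,uv); return o+v*(z-o[2])/v[2]
def atd(p,uv,d=None):
    o,v=ray(p,uv)
    if d is None: d=p['z_map'][int(round(uv[1])),int(round(uv[0]))]
    return o+v*d
def cloud(p,mask):
    r,c=np.nonzero(mask&(p['z_map']>0))
    return np.array([atd(p,(a,b)) for a,b in zip(c,r)]) if len(r) else np.zeros((0,3))
def proj(p,X):
    K=np.array(p['intrinsics']);R=cv2.Rodrigues(np.array(p['rvec'],float))[0]
    c=R@np.array(X,float)+np.array(p['tvec'],float).ravel(); s=c[:2]/c[2]; s=s*(1+p['k1']*(s@s))
    return np.array([K[0,0]*s[0]+K[0,2],K[1,1]*s[1]+K[1,2]])
E
python3 - <<'E'
from h import *
np.set_printoptions(precision=4,suppress=True)
s=get_state();print(s)
for n in('top','side'):
    p=shot(n,n+'0.png')
    print(n,p['intrinsics'],p['k1'],ray(p,(320,240)))
    for q in ['cup_mid','cup_rim','outer_cup_mid','holder','stand','forceps_grip','forceps_tips','fin_mark','rider_mark','jar']:
        print(q,[(np.round(f['at'],1).tolist(),round(f['score'],2)) for f in finder.find_in(p,q)])
E
```

```text
pics
{'clock': 0.0, 'joint_pos': array([-1.2596,  0.314 ,  0.045 ,  1.3036, -0.    ,  1.4312]), 'qvel': array([ 0.002 ,  0.0011, -0.0001,  0.0005, -0.0019,  0.0014]), 'tau': array([ -0.0012, -48.0627,  29.8535,   0.0192,  -0.0003,   0.    ]), 'tcp_pos': array([ 0.2503, -0.5171,  0.2304]), 'orientation': array([-0.0009,  0.9747,  0.2235, -0.0001]), 'wrist_force': array([0.285 , 0.5884, 0.1076]), 'ft_torque': array([-0.0274,  0.0015,  0.0046]), 'finger_gap': 0.08540591291179395}
top [[460.3939   0.     325.3885]
 [  0.     460.3939 237.8961]
 [  0.       0.       1.    ]] 0.007416226497941469 (array([ 0.3798, -0.0683,  0.9894]), array([ 0.2087, -0.022 , -0.9778]))
cup_mid [([295.8, 274.7], 0.58)]
cup_rim [([297.5, 274.4], 0.91), ([423.9, 236.9], 0.26)]
outer_cup_mid [([164.6, 290.4], 0.87), ([273.9, 228.3], 0.24)]
holder [([183.8, 299.0], 0.67)]
stand [([424.6, 241.5], 0.67)]
forceps_grip [([540.6, 327.6], 0.84), ([429.7, 351.2], 0.8), ([443.3, 233.5], 0.74)]
forceps_tips [([539.4, 341.3], 0.86), ([442.8, 232.6], 0.84), ([425.6, 354.7], 0.65)]
fin_mark [([543.7, 324.2], 0.71), ([426.8,
[... 151 characters left out ...]
 0.       0.       1.    ]] 0.01709011667221931 (array([0.4842, 0.8744, 0.6075]), array([ 0.0789, -0.8676, -0.4909]))
cup_mid [([344.2, 261.5], 0.93), ([332.4, 206.8], 0.41), ([331.2, 206.9], 0.36)]
cup_rim []
outer_cup_mid [([341.4, 336.2], 0.85)]
holder [([337.8, 361.1], 0.62)]
stand [([336.1, 216.2], 0.85)]
forceps_grip [([335.2, 204.3], 0.92), ([414.7, 225.1], 0.77), ([404.2, 198.1], 0.61)]
forceps_tips [([415.2, 192.5], 0.73), ([332.3, 206.9], 0.67), ([419.5, 225.6], 0.58), ([416.6, 346.8], 0.25)]
fin_mark [([327.7, 209.2], 0.8), ([416.1, 223.2], 0.61)]
rider_mark [([236.7, 322.3], 0.63), ([416.0, 346.1], 0.48), ([330.9, 208.2], 0.36), ([295.8, 269.2], 0.31)]
jar [([296.2, 268.7], 0.7)]
```

View pics/top0.png

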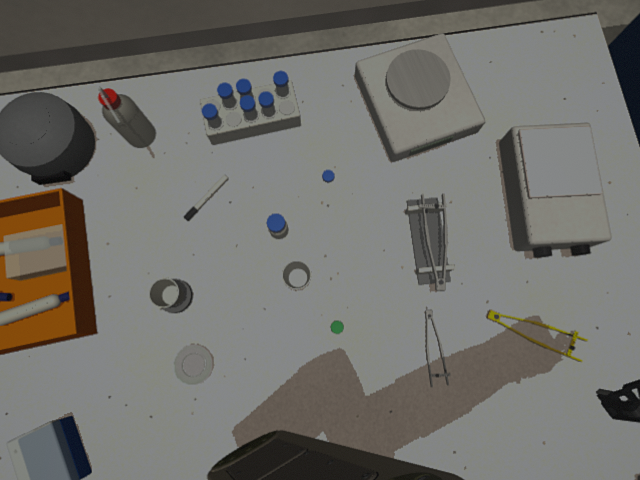

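View pics/side0.png

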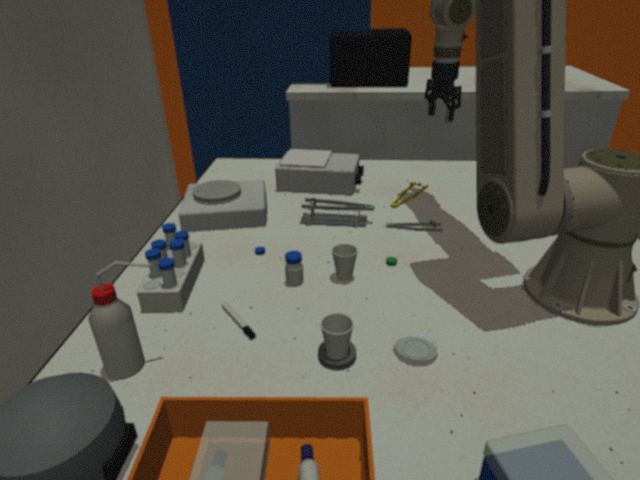

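The top view shows the loose cup at about (297,275), the cup in its holder at (170,295), the jar at (277,225) and the stand with forceps at (428,240). There is a smaller grey decoy at (436,350) and a yellow one at (540,335). Next I'll zoom in and measure.

```bash
cat > m.py <<'E'
from h import *
np.set_printoptions(precision=4,suppress=True)
p=shot('top'); q=shot('side')
a=cv2.resize(cv2.cvtColor(p['image'],6-2)[185:300,390:470],None,fx=5,fy=5,interpolation=cv2.INTER_CUBIC)
cv2.imwrite('pics/z_top.png',a)
a=cv2.resize(cv2.cvtColor(q['image'],4)[185:240,290:385],None,fx=8,fy=8,interpolation=cv2.INTER_CUBIC)
cv2.imwrite('pics/z_side.png',a)
for cam,pp in(('top',p),('side',q)):
  for n in('cup_rim','cup_mid','outer_cup_mid','holder','stand','forceps_grip','jar'):
    for m in finder.masks_of(pp,n)[:3]:
        C=cloud(pp,m['region']); 
        if len(C)<10: continue
        zt=np.percentile(C[:,2],99)
        print(cam,n,round(m['score'],2),np.round(m['at'],1),len(C),'lo',C.min(0),'hi',C.max(0),'med',np.median(C,0))
E
python3 m.py
```

```text
top cup_rim 0.97 [296.9 273.2] 677 lo [ 0.4852 -0.0601  0.0211] hi [ 0.5432 -0.0023  0.078 ] med [ 0.519  -0.0296  0.0398]
top cup_mid 0.89 [297.4 274. ] 659 lo [ 0.4841 -0.0587  0.0007] hi [ 0.5422 -0.0023  0.0795] med [ 0.5187 -0.0291  0.038 ]
top outer_cup_mid 0.87 [165.2 292.1] 791 lo [ 0.489   0.2024 -0.0007] hi [0.547  0.2736 0.0834] med [0.5205 0.2407 0.05  ]
top holder 0.92 [182.1 296.5] 456 lo [ 0.4818  0.1958 -0.0029] hi [0.5553 0.2576 0.0814] med [0.507  0.2131 0.0151]
top stand 0.68 [425.  238.9] 2172 lo [ 0.4592 -0.3651 -0.0056] hi [ 0.6511 -0.282   0.055 ] med [ 0.5543 -0.3157  0.0064]
top forceps_grip 0.9 [541.9 326.1] 855 lo [ 0.2558 -0.6075 -0.0039] hi [ 0.3879 -0.4124  0.0239] med [ 0.3214 -0.5134  0.0113]
top forceps_grip 0.69 [444.2 234.4] 905 lo [ 0.4393 -0.375  -0.0044] hi [ 0.6521 -0.3074  0.0649] med [ 0.544  -0.3231  0.0511]
top forceps_grip 0.64 [428.7 355.1] 495 lo [ 0.2521 -0.3101 -0.0035] hi [ 0.4079 -0.2679  0.0182] med [ 0.3204 -0.2928  0.0082]
top jar 0.9 [273.6 229.9] 430 lo [ 0.6062 -0.0251 -0.0031] hi [0.6525 0.0197 0.0795] med [ 0.6204 -0.0058  0.0
[... 770 characters left out ...]
4] 319 lo [ 0.255  -0.6048 -0.0039] hi [ 0.3827 -0.4093  0.0192] med [ 0.3266 -0.4967  0.0073]
side forceps_grip 0.65 [416.5 223.6] 377 lo [ 0.2536 -0.3313 -0.0046] hi [ 0.3976 -0.2653  0.0161] med [ 0.3186 -0.291   0.0037]
side forceps_grip 0.57 [331.9 205.5] 618 lo [ 0.4405 -0.4615 -0.0045] hi [ 0.6416 -0.3033  0.0624] med [ 0.5554 -0.3211  0.0457]
side jar 0.91 [293.1 271.2] 567 lo [ 0.604  -0.0233 -0.0021] hi [0.6439 0.0201 0.0761] med [0.6222 0.0117 0.0434]
side jar 0.68 [238.7 324.4] 334 lo [ 0.677   0.0971 -0.0039] hi [0.769  0.2024 0.0132] med [0.7161 0.1579 0.0094]
side jar 0.49 [333.5 204.1] 628 lo [ 0.4376 -0.4898 -0.0048] hi [ 0.6429 -0.3033  0.0624] med [ 0.5501 -0.3179  0.0462]
```

```bash
cat > m2.py <<'E'
from h import *
np.set_printoptions(precision=4,suppress=True)
p=shot('top')
E
true
```

```text
(no output)
```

View pics/z_top.png

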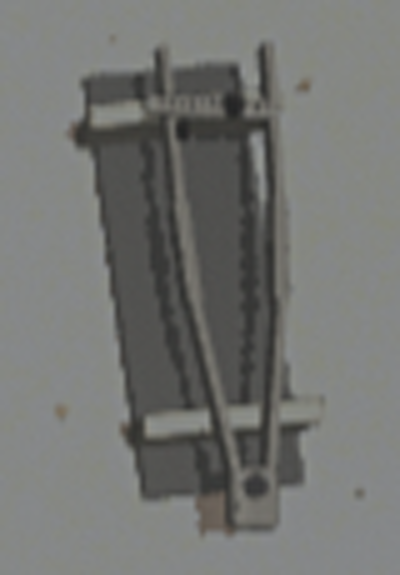

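View pics/z_side.png

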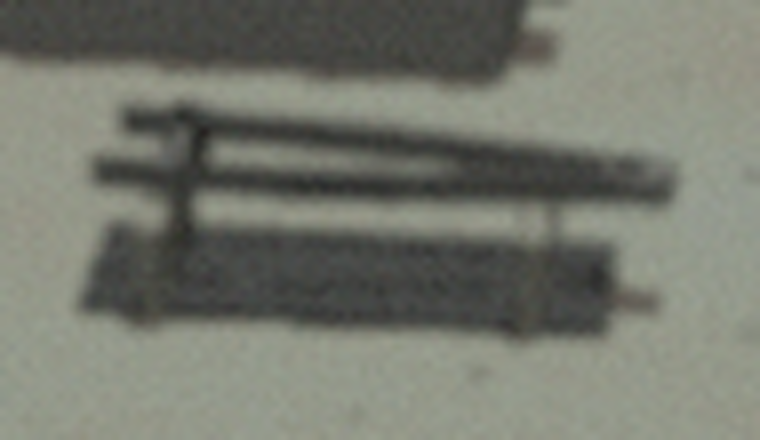

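The pivot is at about (441,282) in the top view, the fin at (426,211) and the rider at (437,206). The tips point to world +x and the moving leg is on the +y side. Next I'll fit the rims.

```bash
cat >> h.py <<'E'
from scipy.optimize import least_squares
def rimfit(p,guess,zr,w=8):
    """fit rim circle centre (outer R 30/inner 27.5, z=zr) from cloud near the rim"""
    u=proj(p,[guess[0],guess[1],zr]); c,r=np.round(u).astype(int)
    m=np.zeros((480,640),bool); m[max(r-45,0):r+45,max(c-45,0):c+45]=1
    C=cloud(p,m); d=np.hypot(C[:,0]-guess[0],C[:,1]-guess[1])
    C=C[(abs(C[:,2]-zr)<.006)&(d<.042)]
    f=lambda v: np.hypot(C[:,0]-v[0],C[:,1]-v[1])-v[2]
    s=least_squares(f,[*guess,.0288],loss='soft_l1',f_scale=.002)
    f2=lambda v: np.hypot(C[:,0]-v[0],C[:,1]-v[1])-.0288
    s2=least_squares(f2,guess,loss='soft_l1',f_scale=.002)
    return s.x,s2.x,len(C),np.median(C[:,2])
E
python3 - <<'E'
from h import *
np.set_printoptions(precision=4,suppress=True)
for n in('top','side'):
    p=shot(n)
    print(n,rimfit(p,(.513,-.0305),.075),rimfit(p,(.517,.235),.079))
    # bench check
    g=[atd(p,uv)[2] for uv in [(240,270),(350,260),(380,300),(250,300),(300,330)]]; print(np.array(g))
    K=p['image'];
print(get_state()['clock'])
E
```

```text
top (array([ 0.5133, -0.0314,  0.028 ]), array([ 0.5131, -0.0315]), 147, np.float64(0.0740124988731905)) (array([0.5175, 0.2312, 0.028 ]), array([0.5174, 0.231 ]), 169, np.float64(0.0780200693905474))
[ 0.002  -0.0012 -0.0015 -0.0018  0.0016]
side (array([ 0.5109, -0.0298,  0.028 ]), array([ 0.5109, -0.0297]), 118, np.float64(0.07203917100428858)) (array([0.5155, 0.234 , 0.0281]), array([0.5156, 0.234 ]), 217, np.float64(0.07662378993520458))
[-0.0021  0.0586 -0.0031 -0.0009 -0.0023]
2.0
```

{"op": "arm_command", "data": {"motion": [{"x": 45, "y": -32, "z": 0, "rz": -10, "hand": -1}, {"x": 90, "y": -65, "z": 0, "rz": -20, "hand": -1}, {"x": 134, "y": -97, "z": 10, "rz": -30, "hand": -1}, {"x": 179, "y": -130, "z": 20, "rz": -40, "hand": -1}, {"x": 224, "y": -162, "z": 30, "rz": -50, "hand": -1}, {"x": 268, "y": -194, "z": 40, "rz": -60, "hand": -1}, {"x": 313, "y": -227, "z": 50, "rz": -70, "hand": -1}, {"x": 358, "y": -259, "z": 60, "rz": -80, "hand": -1}, {"x": 402, "y": -292, "z": 70, "rz": -90, "hand": -1}, {"x": 447, "y": -324, "z": 80, "rz": -100, "hand": -1}]}}

```text
invalid input at $.motion[0]: expected keys x, y, z, rx, ry, rz, hand
```

```bash
cat >> h.py <<'E'
from scipy.spatial.transform import Rotation as Ro
def tool():
    s=get_state(); w,x,y,z=s['orientation']; return s,np.array(s['tcp_pos']),Ro.from_quat([x,y,z,w]).as_matrix()
def go(target,yaw=None):
    """shift (mm, tool axes) and rotvec(deg) to TCP target, tool down with x_tool at yaw (deg, world)"""
    s,t,R=tool(); sh=R.T@(np.array(target)-t)*1000
    rv=None
    if yaw is not None:
        a=np.radians(yaw); Rt=np.array([[np.cos(a),np.sin(a),0],[np.sin(a),-np.cos(a),0],[0,0,-1.]])
        rv=np.degrees(Ro.from_matrix(R.T@Rt).as_rotvec())
    x=R[:,0]
    print('clock',s['clock'],'tcp',np.round(t,4),'yaw',round(np.degrees(np.arctan2(x[1],x[0])),2),'tilt',np.round(np.degrees(R[:2,2]),2),'gap',s['finger_gap'],'F',np.round(s['wrist_force'],2),'j',np.round(s['joint_pos'],2))
    print('shift',np.round(sh,1),'rot',None if rv is None else np.round(rv,2))
E
python3 -c "
from h import *
go([.512,-.0306,.12],180)"
```

```text
clock 2.0 tcp [ 0.2505 -0.5176  0.2313] yaw 25.83 tilt [ 0. -0.] gap 0.08533711086087058 F [0.7  0.68 0.74] j [-1.26  0.31  0.05  1.3   0.    1.43]
shift [ 447.5 -324.4  111.3] rot [ 0.0000e+00  1.0000e-02 -1.5417e+02]
```

All seven keys have to be given.

{"op": "arm_command", "data": {"motion": [{"x": 45, "y": -32, "z": 0, "rx": 0, "ry": 0, "rz": -10, "hand": -1}, {"x": 90, "y": -65, "z": 0, "rx": 0, "ry": 0, "rz": -20, "hand": -1}, {"x": 134, "y": -97, "z": 10, "rx": 0, "ry": 0, "rz": -30, "hand": -1}, {"x": 179, "y": -130, "z": 20, "rx": 0, "ry": 0, "rz": -40, "hand": -1}, {"x": 224, "y": -162, "z": 30, "rx": 0, "ry": 0, "rz": -50, "hand": -1}, {"x": 268, "y": -194, "z": 40, "rx": 0, "ry": 0, "rz": -60, "hand": -1}, {"x": 313, "y": -227, "z": 50, "rx": 0, "ry": 0, "rz": -70, "hand": -1}, {"x": 358, "y": -259, "z": 60, "rx": 0, "ry": 0, "rz": -80, "hand": -1}, {"x": 402, "y": -292, "z": 70, "rx": 0, "ry": 0, "rz": -90, "hand": -1}, {"x": 447, "y": -324, "z": 80, "rx": 0, "ry": 0, "rz": -100, "hand": -1}]}}

```text
clock: 3.25
tcp_pos: [0.5125, -0.0295, 0.1513]
orientation: [0.0, 0.453, 0.892, 0.0]
wrist_force: [1.0, -1.7, -0.2]
finger_gap: 0.0853
```

```bash
python3 -c "
from h import *
go([.512,-.0306,.12],180)"
```

```text
clock 3.25 tcp [ 0.5125 -0.0295  0.1513] yaw 126.16 tilt [ 0.05 -0.02] gap 0.08530583719985405 F [ 1.01 -1.68 -0.18] j [-0.21  0.23 -0.26  1.07 -0.    0.73]
shift [-0.6 -1.  31.3] rot [  0.     0.06 -53.84]
```

{"op": "arm_command", "data": {"motion": [{"x": -0.5, "y": -1, "z": 5, "rx": 0, "ry": 0, "rz": -10, "hand": -1}, {"x": -0.5, "y": -1, "z": 10, "rx": 0, "ry": 0, "rz": -20, "hand": -1}, {"x": -0.5, "y": -1, "z": 15, "rx": 0, "ry": 0, "rz": -30, "hand": -1}, {"x": -0.5, "y": -1, "z": 20, "rx": 0, "ry": 0, "rz": -40, "hand": -1}, {"x": -0.5, "y": -1, "z": 25, "rx": 0, "ry": 0, "rz": -50, "hand": -1}, {"x": -0.5, "y": -1, "z": 35, "rx": 0, "ry": 0, "rz": -53.8, "hand": -1}, {"x": -0.5, "y": -1, "z": 60, "rx": 0, "ry": 0, "rz": -53.8, "hand": -1}, {"x": -0.5, "y": -1, "z": 85, "rx": 0, "ry": 0, "rz": -53.8, "hand": -1}, {"x": -0.5, "y": -1, "z": 104, "rx": 0, "ry": 0, "rz": -53.8, "hand": -1}, {"x": -0.5, "y": -1, "z": 104, "rx": 0, "ry": 0, "rz": -53.8, "hand": -1}]}}

```text
clock: 4.5
tcp_pos: [0.5098, -0.0319, 0.046]
orientation: [-0.002, 0.003, 1.0, 0.0]
wrist_force: [0.3, 1.3, 0.5]
finger_gap: 0.0855
```

```bash
python3 -c "
from h import *
go([.512,-.0306,.047],180)
p=shot('side','s1.png')
a=cv2.resize(cv2.cvtColor(p['image'],4)[180:320,260:440],None,fx=4,fy=4);cv2.imwrite('pics/s1z.png',a)"
```

```text
clock 4.5 tcp [ 0.5098 -0.0319  0.046 ] yaw 179.63 tilt [-0.18  0.03] gap 0.08553203712642596 F [0.34 1.27 0.48] j [-0.22  0.33 -0.42  0.83 -0.   -0.21]
shift [-2.1  1.4 -1. ] rot [ 0.03 -0.18 -0.37]
```

View pics/s1z.png

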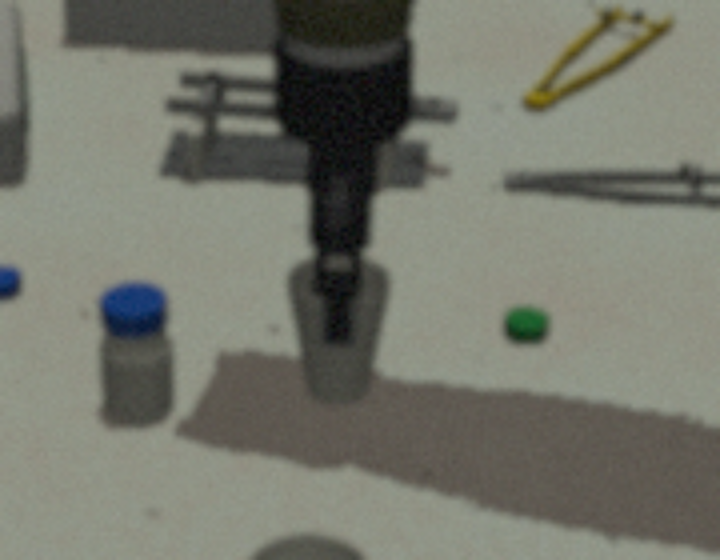

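The fingers straddle the cup. I'll close on it.

{"op": "arm_command", "data": {"motion": [{"x": -1.5, "y": 0.5, "z": 0, "rx": 0, "ry": 0, "rz": 0, "hand": -1}, {"x": -1.5, "y": 0.5, "z": 0, "rx": 0, "ry": 0, "rz": 0, "hand": 1}, {"x": -1.5, "y": 0.5, "z": 0, "rx": 0, "ry": 0, "rz": 0, "hand": 1}, {"x": -1.5, "y": 0.5, "z": 0, "rx": 0, "ry": 0, "rz": 0, "hand": 1}, {"x": -1.5, "y": 0.5, "z": 0, "rx": 0, "ry": 0, "rz": 0, "hand": 1}, {"x": -1.5, "y": 0.5, "z": 0, "rx": 0, "ry": 0, "rz": 0, "hand": 1}], "force": 35}}

```text
clock: 5.3
tcp_pos: [0.5138, -0.0318, 0.0488]
orientation: [0.001, 0.003, 1.0, -0.0]
wrist_force: [-2.1, 0.6, 6.4]
finger_gap: 0.0578
```

```bash
python3 -c "
from h import *
go([.5165,.2325,.047],180)
p=shot('side','s1.png')
a=cv2.resize(cv2.cvtColor(p['image'],4)[180:320,260:440],None,fx=4,fy=4);cv2.imwrite('pics/s2z.png',a)"
```

```text
clock 5.3 tcp [ 0.5138 -0.0318  0.0488] yaw 179.64 tilt [ 0.15 -0.03] gap 0.05784387328051316 F [-2.09  0.58  6.4 ] j [-0.22  0.33 -0.41  0.83  0.   -0.21]
shift [ -1.1 264.4   1.6] rot [-0.03  0.15 -0.36]
```

View pics/s2z.png

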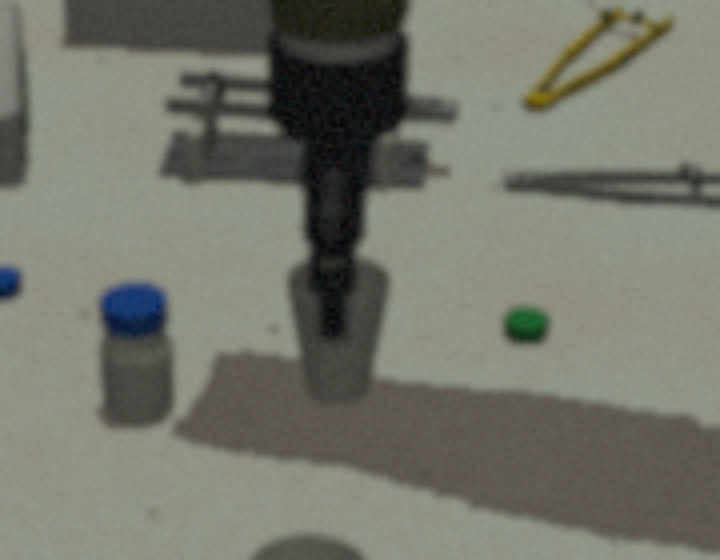

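The gap of 57.8 mm means the pads hold about 7 mm below the rim, and in the side view the fingertips reach about 30 mm below it. That would hit the outer rim before the cup is home, so I'll regrasp 8 mm higher.

{"op": "arm_command", "data": {"motion": [{"x": 0, "y": 0, "z": 0, "rx": 0, "ry": 0, "rz": 0, "hand": -0.4}, {"x": 0, "y": 0, "z": 0, "rx": 0, "ry": 0, "rz": 0, "hand": -0.7}, {"x": 0, "y": 0, "z": -4, "rx": 0, "ry": 0, "rz": 0, "hand": -0.7}, {"x": 0, "y": 0, "z": -8, "rx": 0, "ry": 0, "rz": 0, "hand": -0.7}, {"x": 0, "y": 0, "z": -8, "rx": 0, "ry": 0, "rz": 0, "hand": 1}, {"x": 0, "y": 0, "z": -8, "rx": 0, "ry": 0, "rz": 0, "hand": 1}, {"x": 0, "y": 0, "z": -8, "rx": 0, "ry": 0, "rz": 0, "hand": 1}, {"x": 0, "y": 0, "z": -8, "rx": 0, "ry": 0, "rz": 0, "hand": 1}, {"x": 0, "y": 0, "z": -8, "rx": 0, "ry": 0, "rz": 0, "hand": 1}], "force": 35}}

```text
clock: 6.48
tcp_pos: [0.5135, -0.0318, 0.0565]
orientation: [0.001, 0.003, 1.0, -0.0]
wrist_force: [-1.0, 0.8, 7.1]
finger_gap: 0.0574
```

```bash
python3 -c "
from h import *
go([.5165,.2325,.047],180)"
```

```text
clock 6.475 tcp [ 0.5135 -0.0318  0.0565] yaw 179.64 tilt [ 0.12 -0.02] gap 0.05741766190426055 F [-0.98  0.83  7.14] j [-0.22  0.32 -0.4   0.85  0.   -0.21]
shift [ -1.3 264.3   9.4] rot [-0.02  0.12 -0.36]
```

{"op": "arm_command", "data": {"motion": [{"x": 0, "y": 0, "z": -10, "rx": 0, "ry": 0, "rz": 0, "hand": 1}, {"x": 0, "y": 0, "z": -30, "rx": 0, "ry": 0, "rz": 0, "hand": 1}, {"x": 0, "y": 0, "z": -60, "rx": 0, "ry": 0, "rz": 0, "hand": 1}, {"x": 0, "y": 0, "z": -90, "rx": 0, "ry": 0, "rz": 0, "hand": 1}, {"x": 0, "y": 0, "z": -110, "rx": 0, "ry": 0, "rz": 0, "hand": 1}, {"x": 0, "y": 0, "z": -110, "rx": 0, "ry": 0, "rz": 0, "hand": 1}]}}

```text
clock: 7.22
tcp_pos: [0.5138, -0.032, 0.167]
orientation: [0.002, 0.003, 1.0, -0.0]
wrist_force: [0.4, -0.3, 0.1]
finger_gap: 0.0574
```

```bash
python3 -c "
from h import *
go([.5165,.2325,.165],180)
p=shot('side','s3.png')
a=cv2.resize(cv2.cvtColor(p['image'],4)[160:320,260:440],None,fx=4,fy=4);cv2.imwrite('pics/s3z.png',a)"
```

```text
clock 7.225 tcp [ 0.5138 -0.032   0.167 ] yaw 179.63 tilt [ 0.19 -0.05] gap 0.057364174152345696 F [ 0.44 -0.29  0.12] j [-0.22  0.22 -0.23  1.11 -0.   -0.21]
shift [ -0.9 264.5   1.8] rot [-0.05  0.19 -0.37]
```

View pics/s3z.png

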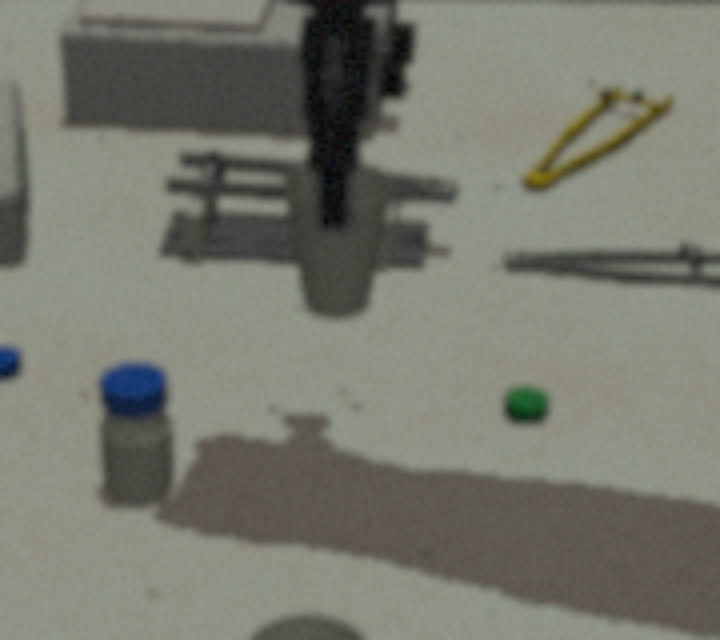

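The cup hangs upright in the grip. I'll carry it over the holder.

{"op": "arm_command", "data": {"motion": [{"x": 0, "y": 45, "z": 0, "rx": 0, "ry": 0, "rz": -0.4, "hand": 1}, {"x": 0, "y": 90, "z": 0, "rx": 0, "ry": 0, "rz": -0.4, "hand": 1}, {"x": 0, "y": 135, "z": 0, "rx": 0, "ry": 0, "rz": -0.4, "hand": 1}, {"x": -1, "y": 180, "z": 0, "rx": 0, "ry": 0, "rz": -0.4, "hand": 1}, {"x": -1, "y": 225, "z": 0, "rx": 0, "ry": 0, "rz": -0.4, "hand": 1}, {"x": -1, "y": 255, "z": 0, "rx": 0, "ry": 0, "rz": -0.4, "hand": 1}, {"x": -1, "y": 264.5, "z": 0, "rx": 0, "ry": 0, "rz": -0.4, "hand": 1}, {"x": -1, "y": 264.5, "z": 0, "rx": 0, "ry": 0, "rz": -0.4, "hand": 1}, {"x": -1, "y": 264.5, "z": 0, "rx": 0, "ry": 0, "rz": -0.4, "hand": 1}]}}

```text
clock: 8.4
tcp_pos: [0.5152, 0.2317, 0.1648]
orientation: [-0.0, 0.0, 1.0, -0.0]
wrist_force: [0.3, 0.2, -0.9]
finger_gap: 0.0572
```

```bash
python3 -c "
from h import *
go([.5165,.2325,.165],180)
p=shot('side','s4.png')
a=cv2.resize(cv2.cvtColor(p['image'],4)[200:400,250:440],None,fx=4,fy=4)[:600];cv2.imwrite('pics/s4z.png',cv2.resize(cv2.cvtColor(p['image'],4)[210:390,250:450],None,fx=3.3,fy=3.3))
q=shot('top')
cv2.imwrite('pics/t4z.png',cv2.resize(cv2.cvtColor(q['image'],4)[220:360,80:270],None,fx=4,fy=4))
"
```

```text
clock 8.4 tcp [0.5152 0.2317 0.1648] yaw 179.96 tilt [-0.05 -0.04] gap 0.05722544033511418 F [ 0.27  0.18 -0.91] j [ 0.28  0.32 -0.11  1.14 -0.    0.28]
shift [-1.3  0.8 -0.2] rot [-0.04 -0.05 -0.04]
```

View pics/s4z.png

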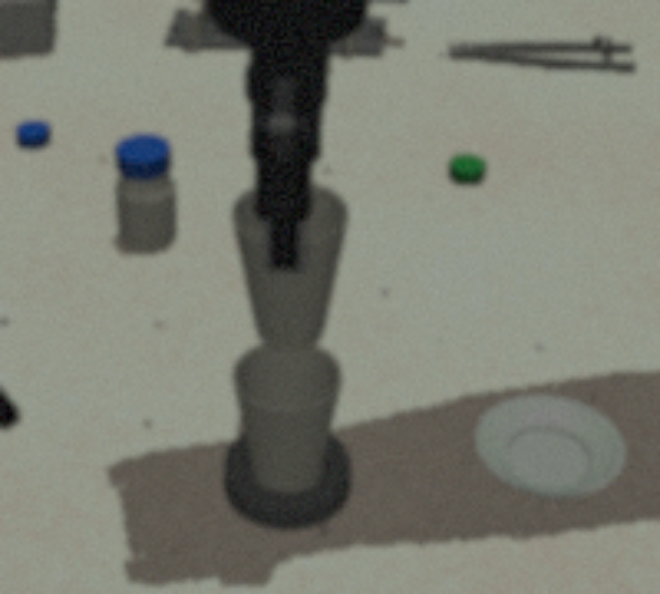

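View pics/t4z.png

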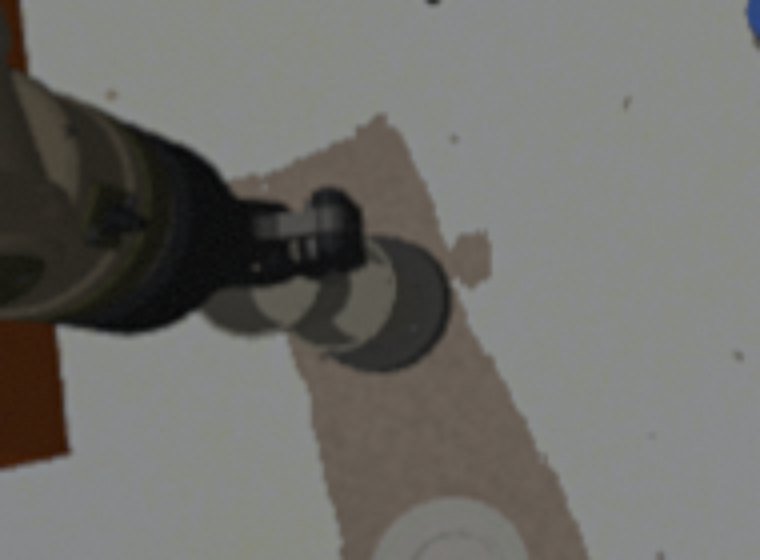

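The held cup hangs upright over the holder. I'll measure its position against the outer cup in the same images.

```bash
cat > m3.py <<'E'
from h import *
np.set_printoptions(precision=4,suppress=True)
def axis(p,lo,hi,guess,z0,r0):
    """fit cone axis: points between z lo..hi; radius at height z above foot z0: 18+.16*(z-z0)"""
    u=proj(p,[*guess,(lo+hi)/2]);c,r=np.round(u).astype(int)
    m=np.zeros((480,640),bool); m[max(r-50,0):r+50,max(c-40,0):c+40]=1
    # exclude black gripper
    m&=(p['image'].max(2)>45)
    C=cloud(p,m);d=np.hypot(C[:,0]-guess[0],C[:,1]-guess[1])
    o=-cv2.Rodrigues(np.array(p['rvec'],float))[0].T@np.array(p['tvec'],float).ravel()
    front=((C[:,:2]-guess)@(o[:2]-guess))>0
    C=C[(C[:,2]>lo)&(C[:,2]<hi)&(d<.04)&front]
    f=lambda v: np.hypot(C[:,0]-v[0],C[:,1]-v[1])-(.018+.16*(C[:,2]-z0))
    s=least_squares(f,guess,loss='soft_l1',f_scale=.002); return s.x,len(C),np.sqrt(np.mean(s.fun**2))
g=np.array([.5155,.233])
for n in('side','top'):
    p=shot(n)
    print(n,'outer',axis(p,.03,.075,g,.004,0),'held',axis(p,.115,.18,g,.1085,0))
    print(rimfit(p,g,.079),rimfit(p,g,.1835))
E
python3 m3.py
```

```text
side outer (array([0.5153, 0.2332]), 456, np.float64(0.0009066273097208058)) held (array([0.5144, 0.2324]), 675, np.float64(0.0018918554417951244))
(array([0.5153, 0.2338, 0.0281]), array([0.5153, 0.2336]), 179, np.float64(0.07639488482342516)) (array([0.5143, 0.2375, 0.0301]), array([0.5142, 0.2373]), 215, np.float64(0.18159862675854666))
top outer (array([0.5183, 0.2331]), 116, np.float64(0.006202394099409679)) held (array([0.5232, 0.2243]), 135, np.float64(0.005685412448380653))
(array([0.5173, 0.231 , 0.0278]), array([0.5182, 0.2318]), 76, np.float64(0.07869483360353946)) (array([0.5213, 0.2298, 0.0323]), array([0.5171, 0.2298]), 91, np.float64(0.18304360609940395))
```

{"op": "arm_command", "data": {"motion": [{"x": -1, "y": 0.8, "z": 10, "rx": 0, "ry": 0, "rz": 0, "hand": 1}, {"x": -1, "y": 0.8, "z": 25, "rx": 0, "ry": 0, "rz": 0, "hand": 1}, {"x": -1, "y": 0.8, "z": 40, "rx": 0, "ry": 0, "rz": 0, "hand": 1}, {"x": -1, "y": 0.8, "z": 52, "rx": 0, "ry": 0, "rz": 0, "hand": 1}, {"x": -1, "y": 0.8, "z": 62, "rx": 0, "ry": 0, "rz": 0, "hand": 1}, {"x": -1, "y": 0.8, "z": 68, "rx": 0, "ry": 0, "rz": 0, "hand": 1}, {"x": -1, "y": 0.8, "z": 71, "rx": 0, "ry": 0, "rz": 0, "hand": 1}, {"x": -1, "y": 0.8, "z": 73, "rx": 0, "ry": 0, "rz": 0, "hand": 1}, {"x": -1, "y": 0.8, "z": 73, "rx": 0, "ry": 0, "rz": 0, "hand": 1}]}}

```text
clock: 9.72
tcp_pos: [0.5166, 0.2336, 0.0925]
orientation: [0.0, -0.0, 1.0, -0.0]
wrist_force: [0.2, -0.4, 0.0]
finger_gap: 0.0571
```

```bash
python3 -c "
from h import *
go([.5162,.2325,.0863],180)
p=shot('side','s5.png')
cv2.imwrite('pics/s5z.png',cv2.resize(cv2.cvtColor(p['image'],4)[230:390,250:450],None,fx=3.3,fy=3.3))
"
```

```text
clock 9.725 tcp [0.5166 0.2336 0.0925] yaw -179.97 tilt [ 0.03 -0.  ] gap 0.057108977649231604 F [ 0.16 -0.42  0.  ] j [ 0.28  0.38 -0.22  0.98 -0.    0.28]
shift [ 0.4 -1.1  6.2] rot [-0.    0.03  0.03]
```

View pics/s5z.png

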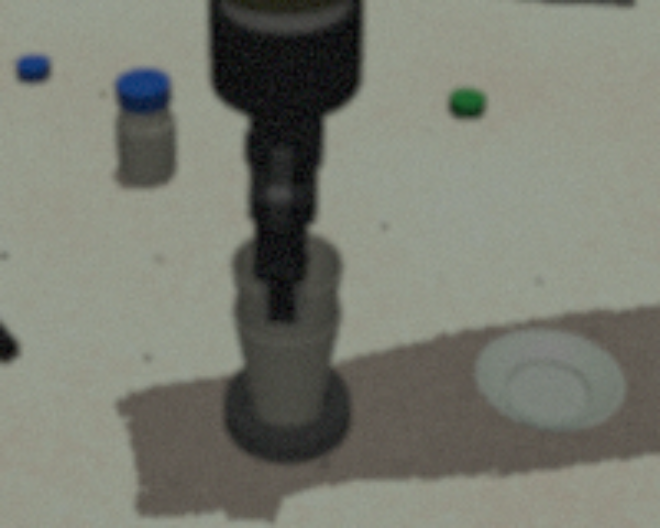

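{"op": "arm_command", "data": {"motion": [{"x": 0, "y": -0.5, "z": 1, "rx": 0, "ry": 0, "rz": 0, "hand": 1}, {"x": 0, "y": -0.5, "z": 2, "rx": 0, "ry": 0, "rz": 0, "hand": 1}, {"x": 0, "y": -0.5, "z": 3, "rx": 0, "ry": 0, "rz": 0, "hand": 1}, {"x": 0, "y": -0.5, "z": 3, "rx": 0, "ry": 0, "rz": 0, "hand": 1}]}}

```text
clock: 10.28
tcp_pos: [0.5163, 0.233, 0.0891]
orientation: [-0.0, -0.0, 1.0, -0.0]
wrist_force: [-0.3, 0.1, -0.6]
finger_gap: 0.0574
```

{"op": "arm_command", "data": {"motion": [{"x": 0, "y": 0, "z": 1, "rx": 0, "ry": 0, "rz": 0, "hand": 1}, {"x": 0, "y": 0, "z": 2, "rx": 0, "ry": 0, "rz": 0, "hand": 1}, {"x": 0, "y": 0, "z": 2, "rx": 0, "ry": 0, "rz": 0, "hand": 1}]}}

```text
clock: 10.65
tcp_pos: [0.5163, 0.233, 0.0872]
orientation: [-0.0, -0.0, 1.0, -0.0]
wrist_force: [-0.0, 0.2, -0.5]
finger_gap: 0.057
```

{"op": "arm_command", "data": {"motion": [{"x": 0, "y": 0, "z": 1, "rx": 0, "ry": 0, "rz": 0, "hand": 1}, {"x": 0, "y": 0, "z": 2, "rx": 0, "ry": 0, "rz": 0, "hand": 1}, {"x": 0, "y": 0, "z": 2, "rx": 0, "ry": 0, "rz": 0, "hand": 1}]}}

```text
clock: 11.02
tcp_pos: [0.5172, 0.2331, 0.0866]
orientation: [0.001, -0.0, 1.0, 0.0]
wrist_force: [-0.8, -1.6, 6.7]
finger_gap: 0.0577
```

```bash
python3 -c "
from h import *
go([.5162,.2325,.0863],180)
p=shot('side','s5.png')
cv2.imwrite('pics/s6z.png',cv2.resize(cv2.cvtColor(p['image'],4)[280:380,290:390],None,fx=6,fy=6,interpolation=2))
"
```

```text
clock 11.025 tcp [0.5172 0.2331 0.0866] yaw -179.98 tilt [0.13 0.  ] gap 0.05773249685497924 F [-0.77 -1.61  6.75] j [ 0.28  0.38 -0.23  0.96 -0.    0.28]
shift [ 1.  -0.6  0.3] rot [0.   0.13 0.02]
```

View pics/s6z.png

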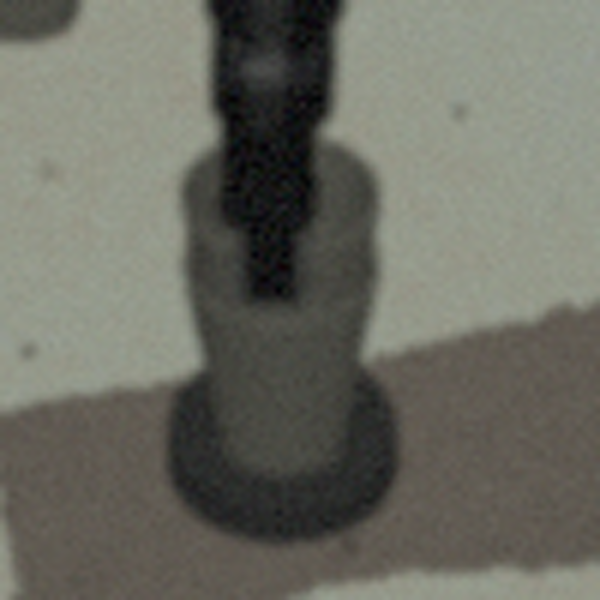

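Contact came at TCP z = 0.0866, and I predicted 0.0863 for fully home. I'll release gently and back off upwards.

{"op": "arm_command", "data": {"motion": [{"x": 0, "y": 0, "z": -0.5, "rx": 0, "ry": 0, "rz": 0, "hand": 0.3}, {"x": 0, "y": 0, "z": -1, "rx": 0, "ry": 0, "rz": 0, "hand": -0.5}, {"x": 0, "y": 0, "z": -1, "rx": 0, "ry": 0, "rz": 0, "hand": -1}, {"x": 0, "y": 0, "z": -1, "rx": 0, "ry": 0, "rz": 0, "hand": -1}, {"x": 0, "y": 0, "z": -15, "rx": 0, "ry": 0, "rz": 0, "hand": -1}, {"x": 0, "y": 0, "z": -50, "rx": 0, "ry": 0, "rz": 0, "hand": -1}, {"x": 0, "y": 0, "z": -100, "rx": 0, "ry": 0, "rz": 0, "hand": -1}, {"x": 0, "y": -60, "z": -120, "rx": 0, "ry": 0, "rz": 0, "hand": -1}, {"x": 0, "y": -120, "z": -120, "rx": 0, "ry": 0, "rz": 0, "hand": -1}, {"x": 0, "y": -180, "z": -120, "rx": 0, "ry": 0, "rz": 0, "hand": -1}]}}

```text
clock: 12.32
tcp_pos: [0.5169, 0.0516, 0.207]
orientation: [0.001, -0.001, 1.0, -0.0]
wrist_force: [0.7, -0.6, 0.1]
finger_gap: 0.0854
```

```bash
cat > m4.py <<'E'
from h import *
np.set_printoptions(precision=4,suppress=True)
go([.54,-.32,.2],180)
p=shot('side')
cv2.imwrite('pics/s7z.png',cv2.resize(cv2.cvtColor(p['image'],4)[280:380,290:390],None,fx=6,fy=6,interpolation=2))
q=shot('top')
cv2.imwrite('pics/t7z.png',cv2.resize(cv2.cvtColor(q['image'],4)[250:330,130:230],None,fx=6,fy=6,interpolation=2))
g=np.array([.516,.233])
for x in(p,q): print(rimfit(x,g,.105),rimfit(x,g,.079))
E
python3 m4.py
```

```text
clock 12.325 tcp [0.5169 0.0516 0.207 ] yaw -179.91 tilt [ 0.16 -0.02] gap 0.0854340458446266 F [ 0.67 -0.57  0.07] j [-0.06  0.21 -0.15  1.21 -0.   -0.06]
shift [ -22.5 -371.6    7.2] rot [-0.02  0.16  0.09]
(array([0.5156, 0.2352, 0.0282]), array([0.5156, 0.2352]), 216, np.float64(0.10270004162931168)) (array([0.5153, 0.236 , 0.0254]), array([0.5152, 0.2354]), 341, np.float64(0.0783564696298723))
(array([0.516 , 0.233 , 0.0288]), array([0.516, 0.233]), 0, np.float64(nan)) (array([0.516 , 0.233 , 0.0288]), array([0.516, 0.233]), 0, np.float64(nan))
  return _methods._mean(a, axis=axis, dtype=dtype,
  ret = ret.dtype.type(ret / rcount)
```

View pics/s7z.png

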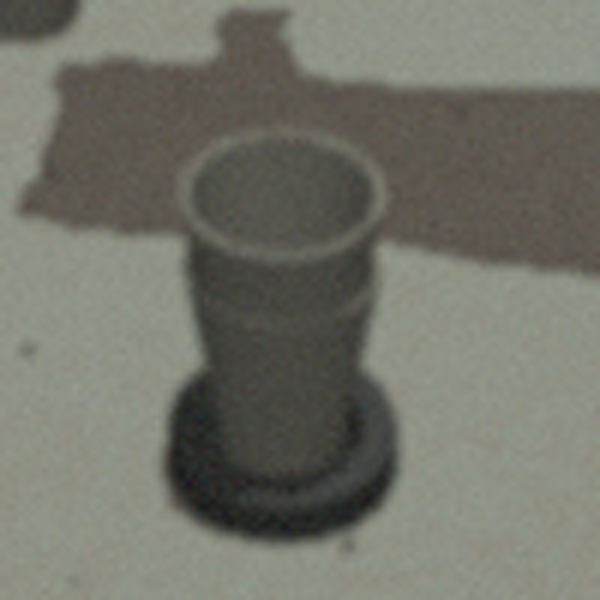

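View pics/t7z.png

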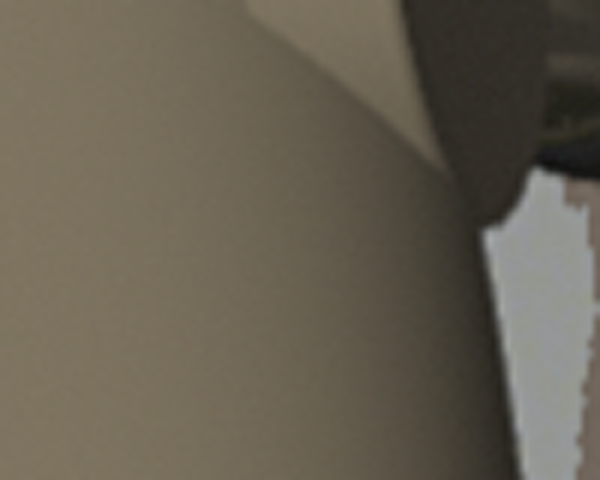

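The nested cup is home: the side view reads its rim at 0.1027, and that camera read the 79 mm outer rim 2.4 mm low, so the corrected value is 0.105. It is upright. Next is the forceps pose.

```bash
cat > m5.py <<'E'
from h import *
np.set_printoptions(precision=4,suppress=True)
p=shot('top');q=shot('side')
cv2.imwrite('pics/t8z.png',cv2.resize(cv2.cvtColor(p['image'],4)[188:298,395:465],None,fx=5.4,fy=5.4,interpolation=2))
cv2.imwrite('pics/s8z.png',cv2.resize(cv2.cvtColor(q['image'],4)[190:235,295:385],None,fx=8,fy=8,interpolation=2))
for n,x in(('top',p),('side',q)):
    m=[f for f in finder.masks_of(x,'forceps_grip')]
    for f in m:
        C=cloud(x,f['region']); 
        if np.median(C[:,1])>-.38 and np.median(C[:,0])>.45:
            D=C[(C[:,2]>.036)&(C[:,2]<.07)]
            print(n,f['score'],len(D)); np.save(n+'_f.npy',D)
            # bins along x
            for a in np.arange(.44,.66,.01):
                E=D[(D[:,0]>=a)&(D[:,0]<a+.01)]
                if len(E): 
                    ys=np.sort(E[:,1]); g=np.argmax(np.diff(ys)) if len(ys)>1 else 0
                    print(round(a+.005,3),len(E),'y',ys[0],ys[-1],'split',ys[g],ys[min(g+1,len(ys)-1)],'zmax',E[:,2].max(),'zmed',np.median(E[:,2]))
E
python3 m5.py
```

```text
side 0.95 448
0.445 21 y -0.32496389717391005 -0.3058918715787996 split -0.3245388383334896 -0.3180916643050077 zmax 0.051917853737852515 zmed 0.0492202623935839
0.455 17 y -0.3232945469175005 -0.3037489637745302 split -0.3068136347315288 -0.3037489637745302 zmax 0.05242151198830891 zmed 0.05086120183080878
0.465 26 y -0.3326356369241116 -0.30679518601564315 split -0.3261063066281781 -0.31876426163786087 zmax 0.05104263313331936 zmed 0.04681289747619588
0.475 27 y -0.33362653074927795 -0.3072469149239926 split -0.3256678940485781 -0.315348047031926 zmax 0.05176761957831377 zmed 0.046200342811135164
0.485 24 y -0.3393336787368907 -0.3062834117073162 split -0.3272227129463171 -0.31677006859474577 zmax 0.051675233731081294 zmed 0.045976307410346196
0.495 30 y -0.3394417567113438 -0.3068622101431754 split -0.3317171254230028 -0.31765863125915883 zmax 0.05197270464323145 zmed 0.0444044933988208
0.505 28 y -0.34692398650700274 -0.30610349661623537 split -0.3346978054830537 -0.3136885195122413 zmax 0.051502594122714296 zmed 0.04558592668550371
0.515 14 y -0.34465303593861074 -0.308476788173
[... 756 characters left out ...]
 split -0.35213137614623513 -0.31833353482255367 zmax 0.050932171067825216 zmed 0.045032427022548616
0.605 40 y -0.36389653914372977 -0.3094147352909561 split -0.3341602011005246 -0.3195603637422194 zmax 0.060391404730308684 zmed 0.04911394275166436
0.615 35 y -0.3572326538702263 -0.3062662272511706 split -0.3544239028603352 -0.34100492811462535 zmax 0.059533949720204316 zmed 0.05253073887999404
0.625 27 y -0.36640177228547144 -0.30620056793397776 split -0.3573864155833123 -0.31875999371892016 zmax 0.05336910981813725 zmed 0.04560310325590511
0.635 23 y -0.36601090889853516 -0.31357236250646425 split -0.3564819637285691 -0.32029138376321586 zmax 0.050226305499808666 zmed 0.045131651993324806
```

View pics/t8z.png

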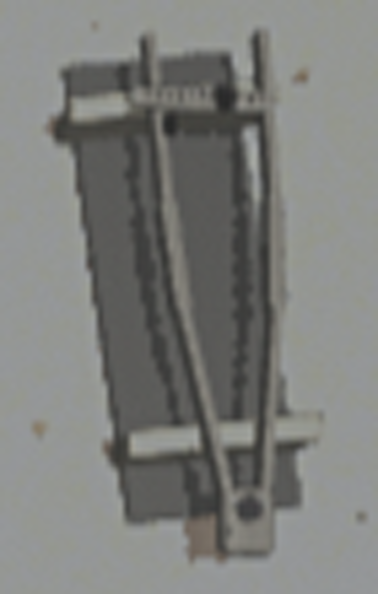

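View pics/s8z.png

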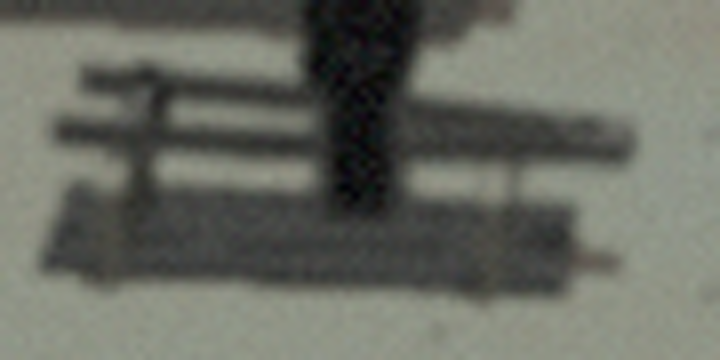

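```bash
cat > m6.py <<'E'
from h import *
np.set_printoptions(precision=4,suppress=True)
p=shot('top');q=shot('side')
Z=lambda a,b:(395+(a+.5)/5.4-.5,188+(b+.5)/5.4-.5)
S=lambda a,b:(295+(a+.5)/8-.5,190+(b+.5)/8-.5)
for n,(a,b),z in [('pivot',(249,508),.054),('endmid',(247,553),.052),('Ltip',(149,33),.052),('Rtip',(261,33),.052),('L@100',(155,120),.052),('R@100',(267,120),.052),('R mid',(275,300),.052),('fin',(170,124),.060),('rider',(225,97),.060)]:
    print(n,atz(p,Z(a,b),z), 'depthz',atd(p,Z(a,b)))
for n,(a,b),z in [('Ltip',(55,130),.046),('Rtip',(85,78),.046),('end',(632,145),.046)]:
    print(n,atz(q,S(a,b),z),atd(q,S(a,b)))
E
python3 m6.py
```

```text
pivot [ 0.4562 -0.3194  0.054 ] depthz [ 0.4564 -0.32    0.0515]
endmid [ 0.4398 -0.3157  0.052 ] depthz [ 0.4404 -0.3179  0.0435]
Ltip [ 0.6465 -0.3195  0.052 ] depthz [ 0.6462 -0.3193  0.0528]
Rtip [ 0.6398 -0.3632  0.052 ] depthz [ 0.6392 -0.3625  0.0542]
L@100 [ 0.6112 -0.3148  0.052 ] depthz [ 0.612  -0.3157  0.0488]
R@100 [ 0.6045 -0.3581  0.052 ] depthz [ 0.6047 -0.3583  0.0515]
R mid [ 0.5336 -0.3463  0.052 ] depthz [ 0.5337 -0.3465  0.0512]
fin [ 0.6067 -0.3182  0.06  ] depthz [ 0.6061 -0.3175  0.0625]
rider [ 0.6142 -0.3415  0.06  ] depthz [ 0.6131 -0.3402  0.0642]
Ltip [ 0.6435 -0.3135  0.046 ] [ 0.657  -0.4143 -0.0017]
Rtip [ 0.6376 -0.3585  0.046 ] [ 0.6381 -0.3619  0.0445]
end [ 0.439  -0.3101  0.046 ] [ 0.4388 -0.3155  0.0434]
```

The forceps measure as follows: fixed leg yaw -10.4°, centre line -6.7°, grip at (0.555, -0.330), rider about 2 mm. I'll move there, testing on the way how the closure value maps to the gap.

{"op": "arm_command", "data": {"motion": [{"x": -5, "y": -45, "z": 0, "rx": 0, "ry": 0, "rz": 0, "hand": 0.2}, {"x": -10, "y": -95, "z": 0, "rx": 0, "ry": 0, "rz": 1, "hand": 0.2}, {"x": -15, "y": -145, "z": 10, "rx": 0, "ry": 0, "rz": 2, "hand": 0.2}, {"x": -20, "y": -195, "z": 20, "rx": 0, "ry": 0, "rz": 3, "hand": 0.2}, {"x": -25, "y": -245, "z": 30, "rx": 0, "ry": 0, "rz": 4, "hand": 0.2}, {"x": -30, "y": -295, "z": 40, "rx": 0, "ry": 0, "rz": 5, "hand": 0.2}, {"x": -35, "y": -345, "z": 50, "rx": 0, "ry": 0, "rz": 6, "hand": 0.2}, {"x": -38, "y": -375, "z": 60, "rx": 0, "ry": 0, "rz": 6.8, "hand": 0.2}, {"x": -38, "y": -381, "z": 70, "rx": 0, "ry": 0, "rz": 6.8, "hand": 0.2}, {"x": -38, "y": -381, "z": 70, "rx": 0, "ry": 0, "rz": 6.8, "hand": 0.2}], "force": 35}}

```text
clock: 13.98
tcp_pos: [0.5544, -0.3261, 0.1339]
orientation: [-0.001, 0.058, 0.998, 0.001]
wrist_force: [1.0, 0.5, 0.2]
finger_gap: 0.0342
```

```bash
cat > m7.py <<'E'
from h import *
np.set_printoptions(precision=4,suppress=True)
go([.5547,-.3295,.12],173.3)
E
python3 m7.py
```

```text
clock 13.975 tcp [ 0.5544 -0.3261  0.1339] yaw 173.31 tilt [-0.12  0.12] gap 0.034198796842894036 F [0.96 0.54 0.2 ] j [-0.66  0.49  0.07  1.15  0.   -0.54]
shift [-0.7 -3.3 13.9] rot [ 0.1  -0.14  0.01]
```

{"op": "arm_command", "data": {"motion": [{"x": -0.5, "y": -3, "z": 0, "rx": 0, "ry": 0, "rz": 0, "hand": -0.6}, {"x": -0.5, "y": -3, "z": 0, "rx": 0, "ry": 0, "rz": 0, "hand": -0.6}, {"x": -0.5, "y": -3, "z": 10, "rx": 0, "ry": 0, "rz": 0, "hand": -0.6}, {"x": -0.5, "y": -3, "z": 35, "rx": 0, "ry": 0, "rz": 0, "hand": -0.6}, {"x": -0.5, "y": -3, "z": 60, "rx": 0, "ry": 0, "rz": 0, "hand": -0.6}, {"x": -0.5, "y": -3, "z": 80, "rx": 0, "ry": 0, "rz": 0, "hand": -0.6}, {"x": -0.5, "y": -3, "z": 95, "rx": 0, "ry": 0, "rz": 0, "hand": -0.6}, {"x": -0.5, "y": -3, "z": 104, "rx": 0, "ry": 0, "rz": 0, "hand": -0.6}, {"x": -0.5, "y": -3, "z": 107, "rx": 0, "ry": 0, "rz": 0, "hand": -0.6}, {"x": -0.5, "y": -3, "z": 107, "rx": 0, "ry": 0, "rz": 0, "hand": -0.6}]}}

```text
clock: 15.22
tcp_pos: [0.5551, -0.3312, 0.0287]
orientation: [0.0, 0.059, 0.998, -0.0]
wrist_force: [1.0, 0.4, 0.5]
finger_gap: 0.0684
```

```bash
cat > m7.py <<'E'
from h import *
np.set_printoptions(precision=4,suppress=True)
go([.5547,-.3295,.026],173.3)
p=shot('side');q=shot('top')
cv2.imwrite('pics/s9z.png',cv2.resize(cv2.cvtColor(p['image'],4)[150:240,280:400],None,fx=6,fy=6,interpolation=2))
cv2.imwrite('pics/t9z.png',cv2.resize(cv2.cvtColor(q['image'],4)[180:300,380:520],None,fx=5,fy=5,interpolation=2))
E
python3 m7.py
```

```text
clock 15.225 tcp [ 0.5551 -0.3312  0.0287] yaw 173.23 tilt [ 0.03 -0.03] gap 0.06838511189353859 F [0.97 0.44 0.53] j [-0.66  0.57 -0.07  0.93 -0.   -0.54]
shift [0.6 1.6 2.7] rot [-0.02  0.03 -0.07]
```

View pics/s9z.png

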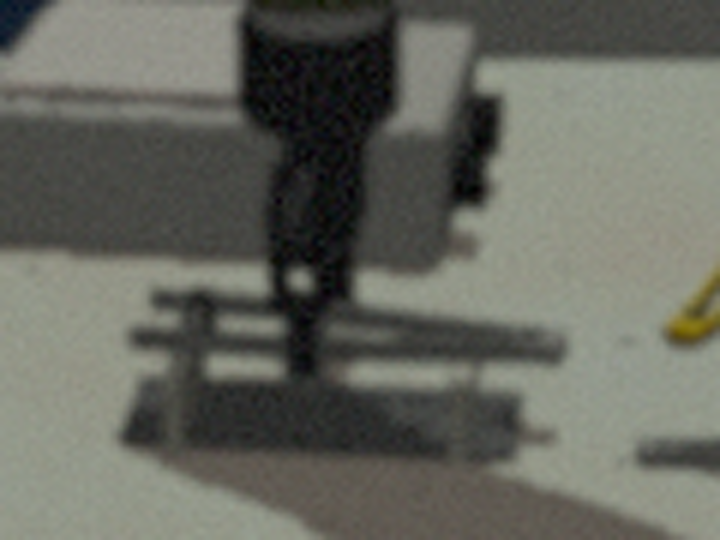

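View pics/t9z.png

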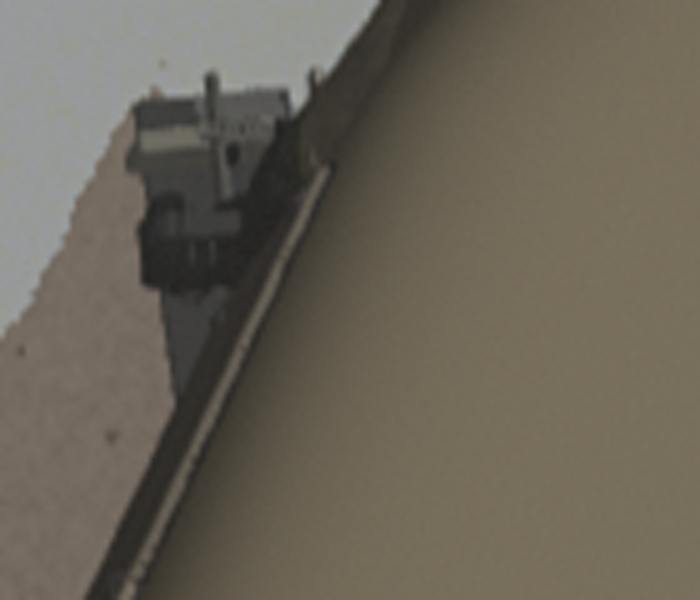

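The fingers are on either side of the plates. I'll lower 2.7 mm and squeeze in position mode to about 32 mm.

{"op": "arm_command", "data": {"motion": [{"x": 0.5, "y": 1.5, "z": 2.7, "rx": 0, "ry": 0, "rz": 0, "hand": -0.6}, {"x": 0.5, "y": 1.5, "z": 2.7, "rx": 0, "ry": 0, "rz": 0, "hand": -0.2}, {"x": 0.5, "y": 1.5, "z": 2.7, "rx": 0, "ry": 0, "rz": 0, "hand": -0.1}, {"x": 0.5, "y": 1.5, "z": 2.7, "rx": 0, "ry": 0, "rz": 0, "hand": 0}, {"x": 0.5, "y": 1.5, "z": 2.7, "rx": 0, "ry": 0, "rz": 0, "hand": 0.08}, {"x": 0.5, "y": 1.5, "z": 2.7, "rx": 0, "ry": 0, "rz": 0, "hand": 0.16}, {"x": 0.5, "y": 1.5, "z": 2.7, "rx": 0, "ry": 0, "rz": 0, "hand": 0.22}, {"x": 0.5, "y": 1.5, "z": 2.7, "rx": 0, "ry": 0, "rz": 0, "hand": 0.25}, {"x": 0.5, "y": 1.5, "z": 2.7, "rx": 0, "ry": 0, "rz": 0, "hand": 0.25}, {"x": 0.5, "y": 1.5, "z": 2.7, "rx": 0, "ry": 0, "rz": 0, "hand": 0.25}], "force": 60}}

```text
clock: 16.58
tcp_pos: [0.5557, -0.33, 0.0275]
orientation: [0.001, 0.059, 0.998, -0.001]
wrist_force: [-0.6, 1.0, 9.1]
finger_gap: 0.0321
```

```bash
sed -i 's/s9z/s10z/;s/t9z/t10z/' m7.py; python3 m7.py
```

```text
clock 16.575 tcp [ 0.5557 -0.33    0.0275] yaw 173.26 tilt [ 0.16 -0.1 ] gap 0.032130145601318036 F [-0.56  1.02  9.08] j [-0.66  0.57 -0.08  0.92  0.   -0.54]
shift [1.1 0.4 1.5] rot [-0.08  0.17 -0.04]
```

View pics/s10z.png

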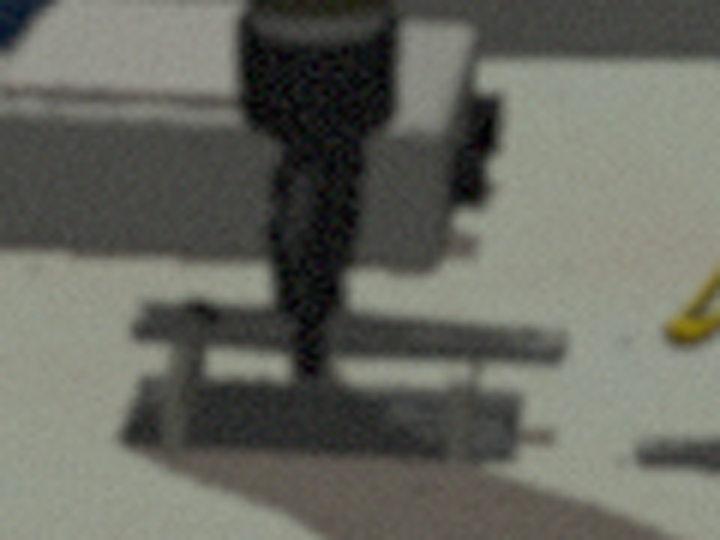

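View pics/t10z.png

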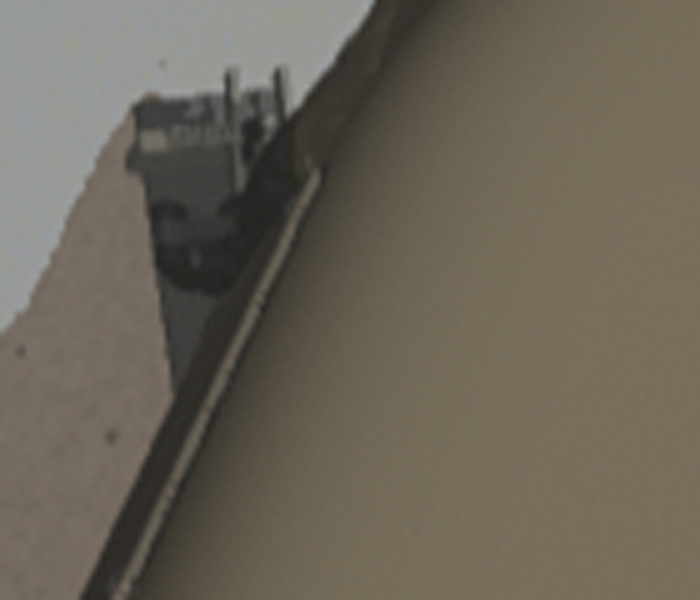

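The forceps are squeezed at a gap of 32.1 mm. I'll lift straight up and check.

{"op": "arm_command", "data": {"motion": [{"x": 0, "y": 0, "z": -4, "rx": 0, "ry": 0, "rz": 0, "hand": 0.25}, {"x": 0, "y": 0, "z": -15, "rx": 0, "ry": 0, "rz": 0, "hand": 0.25}, {"x": 0, "y": 0, "z": -35, "rx": 0, "ry": 0, "rz": 0, "hand": 0.25}, {"x": 0, "y": 0, "z": -65, "rx": 0, "ry": 0, "rz": 0, "hand": 0.25}, {"x": 0, "y": 0, "z": -95, "rx": 0, "ry": 0, "rz": 0, "hand": 0.25}, {"x": 0, "y": 0, "z": -120, "rx": 0, "ry": 0, "rz": 0, "hand": 0.25}, {"x": 0, "y": 0, "z": -120, "rx": 0, "ry": 0, "rz": 0, "hand": 0.25}]}}

```text
clock: 17.55
tcp_pos: [0.5557, -0.3303, 0.1481]
orientation: [0.002, 0.059, 0.998, -0.001]
wrist_force: [-0.8, 0.3, -1.9]
finger_gap: 0.0319
```

```bash
cat > m8.py <<'E'
from h import *
go([.50,.40,.36],270)
p=shot('side')
cv2.imwrite('pics/s11z.png',cv2.resize(cv2.cvtColor(p['image'],4)[110:230,270:410],None,fx=5,fy=5,interpolation=2))
E
python3 m8.py
```

```text
clock 17.55 tcp [ 0.5557 -0.3303  0.1481] yaw 173.23 tilt [ 0.21 -0.16] gap 0.031935369001626523 F [-0.77  0.32 -1.89] j [-0.66  0.48  0.09  1.18 -0.   -0.54]
shift [ 140.6  718.1 -214.1] rot [-2.900e-01  5.000e-02 -9.677e+01]
```

View pics/s11z.png

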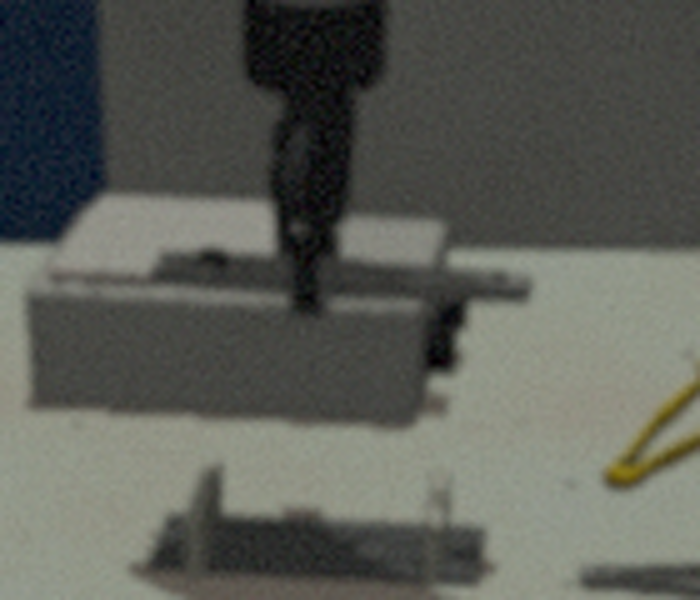

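Lifted and level. I'll carry them to an inspection pose in front of the side camera with the tips towards it.

{"op": "arm_command", "data": {"motion": [{"x": 4, "y": 20, "z": -15, "rx": 0, "ry": 0, "rz": 0, "hand": 0.25}, {"x": 12, "y": 55, "z": -30, "rx": 0, "ry": 0, "rz": -6, "hand": 0.25}, {"x": 20, "y": 97, "z": -45, "rx": 0, "ry": 0, "rz": -14, "hand": 0.25}, {"x": 28, "y": 140, "z": -60, "rx": 0, "ry": 0, "rz": -23, "hand": 0.25}, {"x": 36, "y": 183, "z": -75, "rx": 0, "ry": 0, "rz": -32, "hand": 0.25}, {"x": 44, "y": 226, "z": -90, "rx": 0, "ry": 0, "rz": -41, "hand": 0.25}, {"x": 52, "y": 269, "z": -105, "rx": 0, "ry": 0, "rz": -50, "hand": 0.25}, {"x": 60, "y": 312, "z": -120, "rx": 0, "ry": 0, "rz": -59, "hand": 0.25}, {"x": 68, "y": 355, "z": -135, "rx": 0, "ry": 0, "rz": -68, "hand": 0.25}, {"x": 76, "y": 390, "z": -145, "rx": 0, "ry": 0, "rz": -75, "hand": 0.25}]}}

```text
clock: 18.85
tcp_pos: [0.5236, 0.0694, 0.2908]
orientation: [-0.0, -0.563, 0.826, 0.0]
wrist_force: [0.7, 0.1, -1.0]
finger_gap: 0.0324
```

```bash
cat > m8.py <<'E'
from h import *
go([.50,.40,.36],270)
E
python3 m8.py
```

```text
clock 18.85 tcp [0.5236 0.0694 0.2908] yaw -111.44 tilt [-0.06  0.02] gap 0.03243119677572363 F [ 0.7   0.1  -0.97] j [-0.02  0.21  0.06  1.42  0.   -1.22]
shift [-299.1  142.9  -69. ] rot [ 6.000e-02  1.000e-02 -2.144e+01]
```

{"op": "arm_command", "data": {"motion": [{"x": -30, "y": 14, "z": -7, "rx": 0, "ry": 0, "rz": -4, "hand": 0.25}, {"x": -68, "y": 32, "z": -16, "rx": 0, "ry": 0, "rz": -9, "hand": 0.25}, {"x": -106, "y": 51, "z": -25, "rx": 0, "ry": 0, "rz": -14, "hand": 0.25}, {"x": -144, "y": 69, "z": -34, "rx": 0, "ry": 0, "rz": -19, "hand": 0.25}, {"x": -182, "y": 87, "z": -43, "rx": 0, "ry": 0, "rz": -21.4, "hand": 0.25}, {"x": -220, "y": 105, "z": -52, "rx": 0, "ry": 0, "rz": -21.4, "hand": 0.25}, {"x": -258, "y": 123, "z": -60, "rx": 0, "ry": 0, "rz": -21.4, "hand": 0.25}, {"x": -285, "y": 136, "z": -66, "rx": 0, "ry": 0, "rz": -21.4, "hand": 0.25}, {"x": -299, "y": 143, "z": -69, "rx": 0, "ry": 0, "rz": -21.4, "hand": 0.25}, {"x": -299, "y": 143, "z": -69, "rx": 0, "ry": 0, "rz": -21.4, "hand": 0.25}]}}

```text
clock: 20.1
tcp_pos: [0.5017, 0.3989, 0.3586]
orientation: [-0.001, -0.706, 0.708, 0.0]
wrist_force: [-0.5, 0.4, -2.2]
finger_gap: 0.0322
```

```bash
cat > m8.py <<'E'
from h import *
np.set_printoptions(precision=4,suppress=True)
go([.50,.40,.36],270)
p=shot('side','s12.png')
print(proj(p,[.5,.46,.39]))
for n in('fin_mark','rider_mark','forceps_tips'): print(n,[(np.round(f['at'],1).tolist(),round(f['score'],2)) for f in finder.find_in(p,n)])
u=proj(p,[.5,.46,.39]).astype(int)
cv2.imwrite('pics/s12z.png',cv2.resize(cv2.cvtColor(p['image'],4)[u[1]-40:u[1]+40,u[0]-50:u[0]+50],None,fx=7,fy=7,interpolation=2)); print(u)
E
python3 m8.py
```

```text
clock 20.1 tcp [0.5017 0.3989 0.3586] yaw -90.22 tilt [-0.1  -0.05] gap 0.03218055209946215 F [-0.54  0.39 -2.25] j [ 0.55  0.48  0.6   1.69  0.   -1.02]
shift [-1.   1.7 -1.4] rot [ 0.1  -0.05 -0.22]
[341.2917 225.9773]
fin_mark [([349.4, 214.7], 0.71), ([402.2, 193.0], 0.52), ([414.2, 224.2], 0.45)]
rider_mark [([344.6, 230.3], 0.58), ([318.9, 216.5], 0.26)]
forceps_tips [([416.8, 226.1], 0.87), ([347.0, 223.6], 0.8), ([408.1, 196.1], 0.73)]
[341 225]
```

View pics/s12z.png

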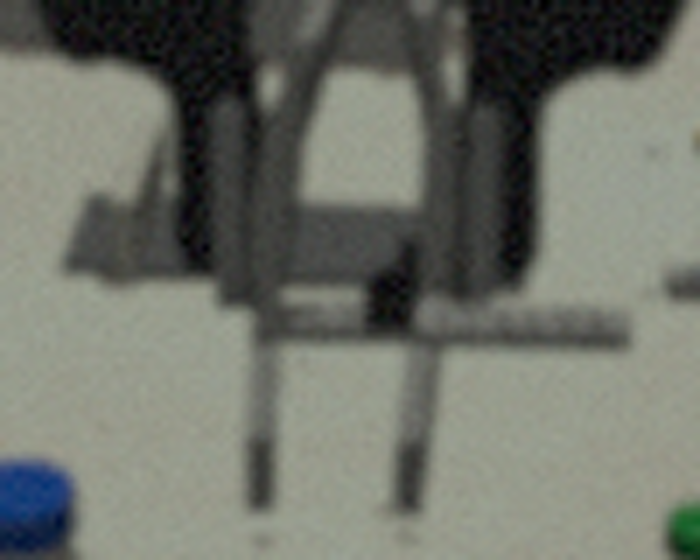

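View pics/s12.png

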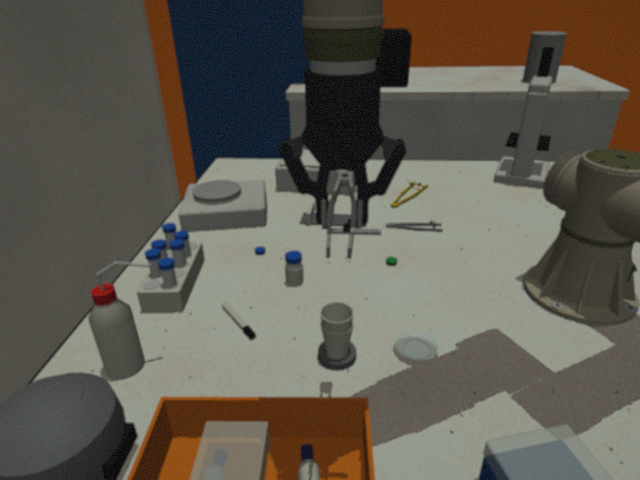

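The side view shows the tips at (334,261) and (355,261), the black rider at about (396/341 region; zoom 387,300), and the fin behind it at zoom (408,260), right of the rider (the +y side). I'll zoom in further.

```bash
cat > m9.py <<'E'
from h import *
import sys
fn=sys.argv[1]; c0,r0=int(sys.argv[2]),int(sys.argv[3])
ims=[shot('side')['image'].astype(float) for _ in range(3)]
im=np.mean(ims,0)[r0:r0+30,c0:c0+40]
im=np.clip(im*1.6,0,255).astype(np.uint8)
cv2.imwrite('pics/'+fn,cv2.resize(cv2.cvtColor(im,4),None,fx=20,fy=20,interpolation=cv2.INTER_NEAREST))
np.set_printoptions(linewidth=220)
print(np.mean(ims,0)[r0:r0+30,c0:c0+40].mean(2)[8:28,5:36].astype(int))
E
python3 m9.py s13.png 326 210
```

```text
[[ 56  67  73  71  73  72  72  74  74  76  73  74  73  74  68  63  44  38  47  58  62  65  62  46  45  48  59  64  61  53  36]
 [ 59  69  73  72  72  76  72  73  72  75  72  76  71  74  72  57  37  27  41  59  65  62  56  46  40  49  57  63  57  51  37]
 [ 60  70  72  71  75  74  69  73  73  74  73  74  71  68  65  49  23  26  43  61  67  63  57  47  41  47  58  65  58  50  33]
 [ 64  71  75  72  75  75  72  74  74  72  67  69  65  57  50  39  24  24  44  60  64  62  55  48  43  44  58  61  60  51  34]
 [ 63  73  73  73  74  74  72  77  74  74  65  60  52  36  31  29  21  29  45  60  64  62  55  43  41  50  58  63  62  50  42]
 [ 62  68  71  71  70  70  70  72  73  66  59  45  33  26  23  16  20  31  49  62  63  61  51  43  41  50  60  57  62  56  50]
 [ 55  60  64  61  63  62  64  65  62  61  50  32  19   8  17  18  21  26  48  66  68  61  50  43  37  47  56  59  60  63  62]
 [ 52  58  58  61  60  64  65  66  72  64  49  31  20  23  23  11  26  33  57  79  82  78  60  51  47  54  63  66  66  65  64]
 [ 61  62  66  70  76  86  88  91  90  79  57  31  17  19  14  19  17  42  71  96  9
[... 740 characters left out ...]
108  95  83  73  70  66  72  89  98  98  98  97  95  95  94  95]
 [146 146 144 146 144 144 142 142 143 142 141 144 139 138 136 133 122 105  93  89  83  93 118 130 129 130 129 127 129 126 127]
 [147 151 150 152 148 149 150 150 151 150 149 149 147 149 147 143 131 112 106  99  93 108 133 148 148 147 146 145 146 144 147]
 [148 152 148 149 149 149 150 152 150 149 149 148 149 150 150 143 132 117 107  99  92 112 140 150 152 150 149 149 149 150 148]
 [146 147 141 140 142 146 149 149 147 150 149 149 149 151 149 141 128 113 104  98  90 115 139 151 150 150 149 148 149 150 147]
 [147 147 143 139 144 145 151 149 147 147 148 147 149 151 148 139 122 111 104  94  90 116 142 150 150 147 149 149 147 150 149]]
```

View pics/s13.png

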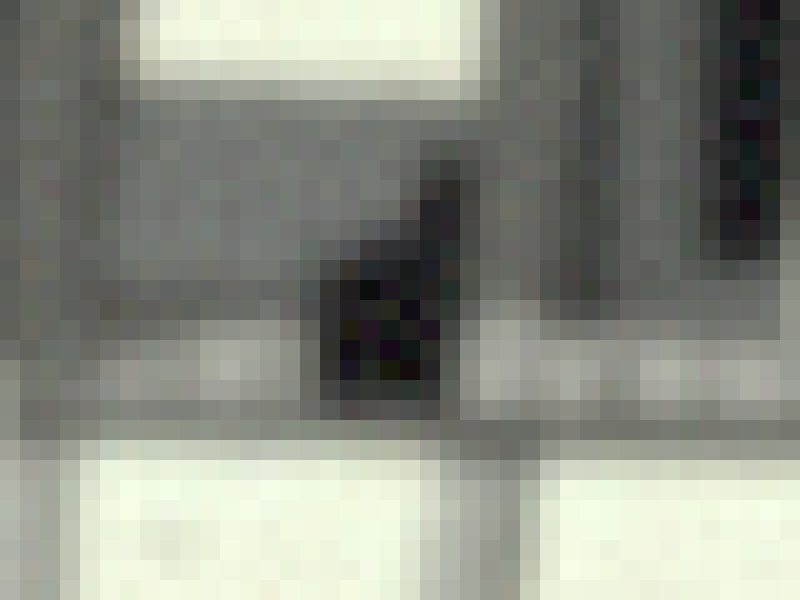

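```bash
cat > m10.py <<'E'
from h import *
np.set_printoptions(precision=4,suppress=True)
p=shot('side')
def aty(uv,y):
    o,v=ray(p,uv); return o+v*(y-o[1])/v[1]
print('vertical check', proj(p,[.5,.451,.392])-proj(p,[.5,.451,.380]))
for dy in(-.003,0,.003):
    f=aty((347.8,218.5),.451+dy); r=aty((344.65,227),.459+dy); print('fin',f,'rider',r,'diff mm',(r[0]-f[0])*1e3)
# tips, bench check
print(aty((334,261),.489),aty((355,261),.489))
E
python3 m10.py
```

```text
vertical check [  0.0671 -10.3032]
fin [0.4938 0.448  0.3926] rider [0.4967 0.456  0.3868] diff mm 2.9133317288304594
fin [0.4937 0.451  0.3941] rider [0.4966 0.459  0.3884] diff mm 2.891152545644815
fin [0.4937 0.454  0.3956] rider [0.4965 0.462  0.39  ] diff mm 2.868973362459226
[0.5059 0.489  0.3662] [0.4853 0.489  0.3669]
```

The fin stands 2.9 mm to the +y side of the rider, so Δs = 0.019 and the width must come down 1.9 mm.

{"op": "arm_command", "data": {"motion": [{"x": 0, "y": 0, "z": 0, "rx": 0, "ry": 0, "rz": 0, "hand": 0.27}, {"x": 0, "y": 0, "z": 0, "rx": 0, "ry": 0, "rz": 0, "hand": 0.294}, {"x": 0, "y": 0, "z": 0, "rx": 0, "ry": 0, "rz": 0, "hand": 0.294}, {"x": 0, "y": 0, "z": 0, "rx": 0, "ry": 0, "rz": 0, "hand": 0.294}, {"x": 0, "y": 0, "z": 0, "rx": 0, "ry": 0, "rz": 0, "hand": 0.294}]}}

```text
clock: 21.12
tcp_pos: [0.5031, 0.3976, 0.3595]
orientation: [-0.0, -0.705, 0.709, -0.0]
wrist_force: [0.0, -0.1, -0.3]
finger_gap: 0.0305
```

```bash
python3 m9.py s14.png 326 210; python3 -c "
from h import *
go([.5,.4,.36],270)"
```

```text
[[ 59  60  67  72  73  71  75  73  70  74  74  73  71  67  55  45  46  53  62  66  63  56  50  40  46  59  58  60  52  34  20]
 [ 57  60  70  74  73  71  74  72  73  74  73  76  73  66  46  32  34  48  61  63  61  58  47  40  49  60  63  62  51  38  13]
 [ 56  63  72  75  72  73  72  74  75  71  73  73  72  64  44  30  29  50  63  63  63  56  48  38  45  59  63  57  51  38  19]
 [ 57  63  69  75  75  74  77  74  74  72  73  74  70  61  43  27  35  48  61  62  61  56  45  37  49  54  65  58  55  35  18]
 [ 56  67  67  74  74  74  72  73  75  74  74  72  67  56  39  26  28  44  56  58  60  53  46  44  48  60  62  58  50  35  28]
 [ 60  63  66  71  73  71  73  70  70  73  68  67  51  40  26  19  26  37  45  51  55  53  43  38  48  55  65  58  56  46  37]
 [ 56  60  63  63  64  65  62  63  66  64  67  57  41  28  24  15   9  27  27  39  47  48  44  39  42  55  62  62  62  61  59]
 [ 61  65  67  68  68  68  65  67  67  68  70  62  42  28  11  11  19  20  27  40  50  45  37  37  46  55  59  60  64  62  62]
 [ 70  79  87  87  91  88  89  92  89  90  92  76  54  21  27  20  18  15  29  48  6
[... 939 characters left out ...]
44 147 150 143 146 145 148 147 147 145 147 145 143 134 118  96  88  85  84 112 139 148 149 145 145 145 145 145 145 144]
 [134 147 147 148 147 148 151 152 153 149 151 150 149 148 139 121 106 102  90  85 116 140 149 150 151 150 149 150 148 148 150]
 [133 145 143 139 143 147 148 149 151 148 149 148 149 148 135 120 108 103  90  90 117 143 149 149 150 149 149 149 147 149 149]
 [133 143 143 138 146 147 148 151 148 147 149 148 148 146 135 116 105 101  91  95 124 146 151 149 150 149 150 147 150 148 149]]
clock 21.275 tcp [0.5031 0.3976 0.3595] yaw -90.37 tilt [ 0. -0.] gap 0.03026454034839034 F [-0.49 -0.08 -0.5 ] j [ 0.54  0.47  0.6   1.69 -0.   -1.02]
shift [-2.4  3.1 -0.5] rot [-0.   -0.   -0.37]
```

View pics/s14.png

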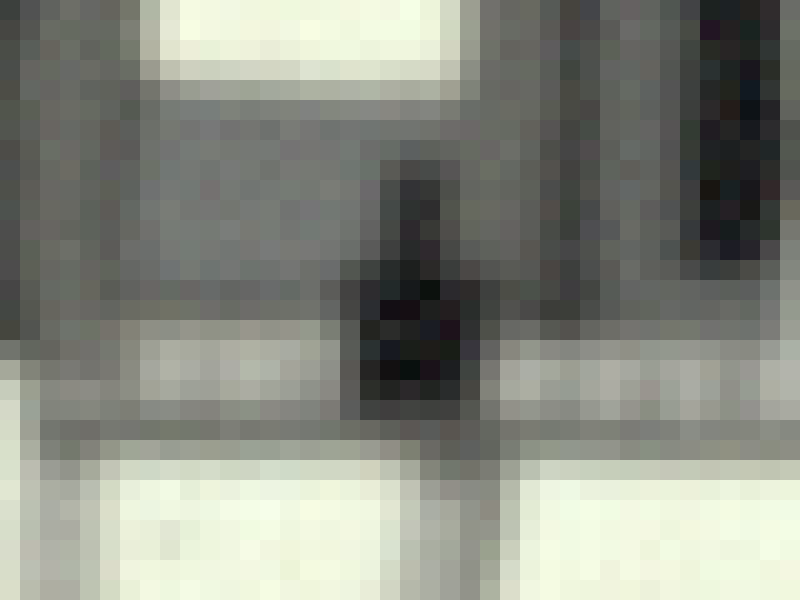

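The fin now sits centred on the rider to within about 0.2 mm. Next I'll move to the final pose over the nested cup.

```bash
python3 -c "
from h import *
go([.516,.145,.1165],270)
q=shot('top','t15.png'); print(rimfit(q,(.516,.233),.105))"
```

```text
clock 21.275 tcp [0.5031 0.3976 0.3595] yaw -90.37 tilt [ 0. -0.] gap 0.03026454034839034 F [-0.49 -0.08 -0.5 ] j [ 0.54  0.47  0.6   1.69 -0.   -1.02]
shift [252.5 -14.5 243.1] rot [-0.   -0.   -0.37]
(array([0.51765157, 0.23251824, 0.02790474]), array([0.51763796, 0.23230562]), 186, np.float64(0.10365680064918192))
```

{"op": "arm_command", "data": {"motion": [{"x": 15, "y": -1, "z": 12, "rx": 0, "ry": 0, "rz": 0, "hand": 0.294}, {"x": 45, "y": -3, "z": 40, "rx": 0, "ry": 0, "rz": 0, "hand": 0.294}, {"x": 80, "y": -5, "z": 72, "rx": 0, "ry": 0, "rz": 0, "hand": 0.294}, {"x": 115, "y": -7, "z": 104, "rx": 0, "ry": 0, "rz": 0, "hand": 0.294}, {"x": 150, "y": -9, "z": 136, "rx": 0, "ry": 0, "rz": 0, "hand": 0.294}, {"x": 185, "y": -11, "z": 168, "rx": 0, "ry": 0, "rz": 0, "hand": 0.294}, {"x": 215, "y": -13, "z": 196, "rx": 0, "ry": 0, "rz": 0, "hand": 0.294}, {"x": 238, "y": -15, "z": 220, "rx": 0, "ry": 0, "rz": 0, "hand": 0.294}, {"x": 248, "y": -15, "z": 232, "rx": 0, "ry": 0, "rz": 0, "hand": 0.294}, {"x": 252, "y": -15, "z": 238, "rx": 0, "ry": 0, "rz": 0, "hand": 0.294}]}}

```text
clock: 22.58
tcp_pos: [0.5165, 0.1453, 0.1214]
orientation: [-0.0, -0.705, 0.71, 0.0]
wrist_force: [-0.4, -0.4, -0.1]
finger_gap: 0.0305
```

```bash
cat > m11.py <<'E'
from h import *
import sys
np.set_printoptions(precision=4,suppress=True)
k=sys.argv[1]
go([.516,.145,.1165],270)
p=shot('side','s%s.png'%k);q=shot('top')
cv2.imwrite('pics/sz%s.png'%k,cv2.resize(cv2.cvtColor(p['image'],4)[270:370,290:390],None,fx=6,fy=6,interpolation=2))
cv2.imwrite('pics/tz%s.png'%k,cv2.resize(cv2.cvtColor(q['image'],4)[240:330,130:260],None,fx=6,fy=6,interpolation=2))
E
python3 m11.py 16
```

```text
clock 22.575 tcp [0.5165 0.1453 0.1214] yaw -90.4 tilt [-0.01  0.01] gap 0.030524245081187652 F [-0.42 -0.4  -0.09] j [ 0.12  0.3  -0.25  1.02  0.   -1.44]
shift [0.3 0.5 4.9] rot [ 0.01  0.01 -0.4 ]
```

View pics/sz16.png

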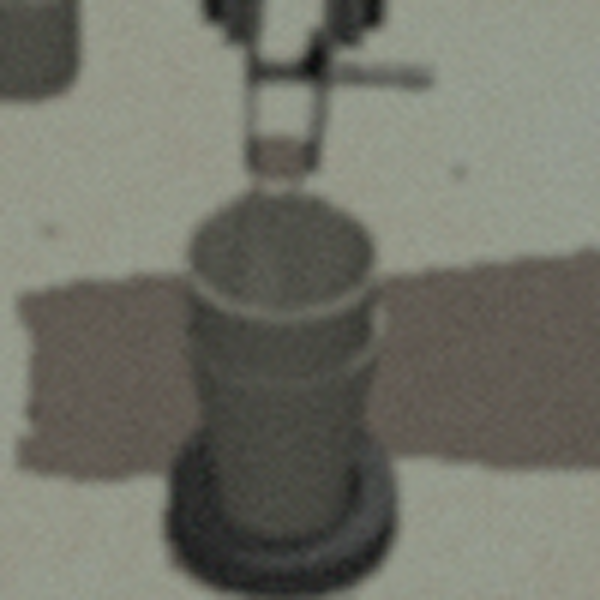

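View pics/tz16.png

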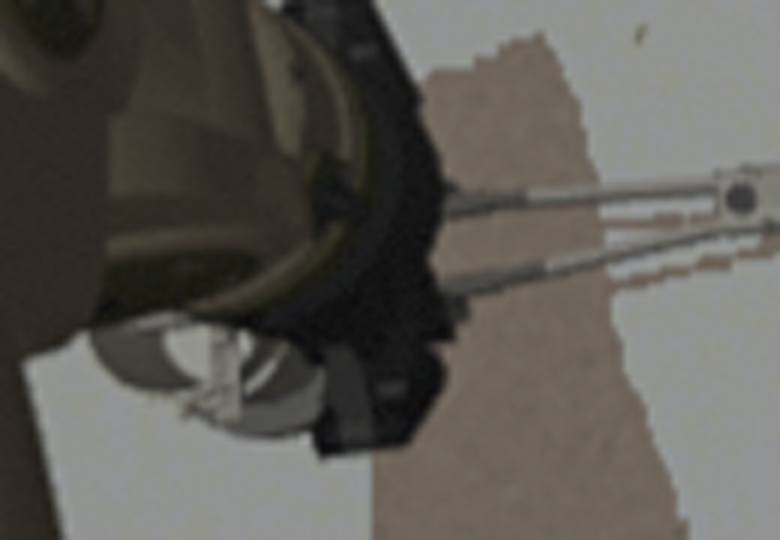

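```bash
cat > m12.py <<'E'
from h import *
np.set_printoptions(precision=4,suppress=True)
p=shot('side');q=shot('top')
print('pivot top',[atz(q,(253.1,272.6),z) for z in(.146,.15)], atd(q,(253.1,272.6)))
for z in(.137,.140,.143): print('tips side',z,atz(p,(336.6,298.7),z))
m=[f for f in finder.masks_of(p,'forceps_grip')]
for f in m:
    C=cloud(p,f['region']); 
    if np.median(C[:,1])<.05: continue
    C=C[C[:,2]>.115]
    print(f['score'],len(C),'max y',np.sort(C[:,1])[-8:],'x of front',C[np.argsort(C[:,1])[-12:]])
cv2.imwrite('pics/sz17.png',cv2.resize(cv2.cvtColor(p['image'],4)[265:310,315:365],None,fx=13,fy=13,interpolation=0))
print(rimfit(p,(.516,.234),.105))
E
python3 m12.py
```

```text
pivot top [array([0.5178, 0.0439, 0.146 ]), array([0.5171, 0.0434, 0.15  ])] [0.5173 0.0435 0.1492]
tips side 0.137 [0.5155 0.2428 0.137 ]
tips side 0.14 [0.5153 0.2468 0.14  ]
tips side 0.143 [0.5151 0.2509 0.143 ]
0.65 174 max y [0.2104 0.2105 0.2107 0.2109 0.2125 0.2131 0.2132 0.2151] x of front [[0.5095 0.2099 0.1508]
 [0.48   0.2099 0.1499]
 [0.5164 0.21   0.1485]
 [0.5077 0.2101 0.151 ]
 [0.506  0.2104 0.1513]
 [0.5112 0.2105 0.147 ]
 [0.5077 0.2107 0.1535]
 [0.5094 0.2109 0.1536]
 [0.5076 0.2125 0.1443]
 [0.5058 0.2131 0.1448]
 [0.5041 0.2132 0.1449]
 [0.5057 0.2151 0.144 ]]
(array([0.5156, 0.235 , 0.0282]), array([0.5156, 0.235 ]), 217, np.float64(0.10233370005432207))
```

View pics/sz17.png

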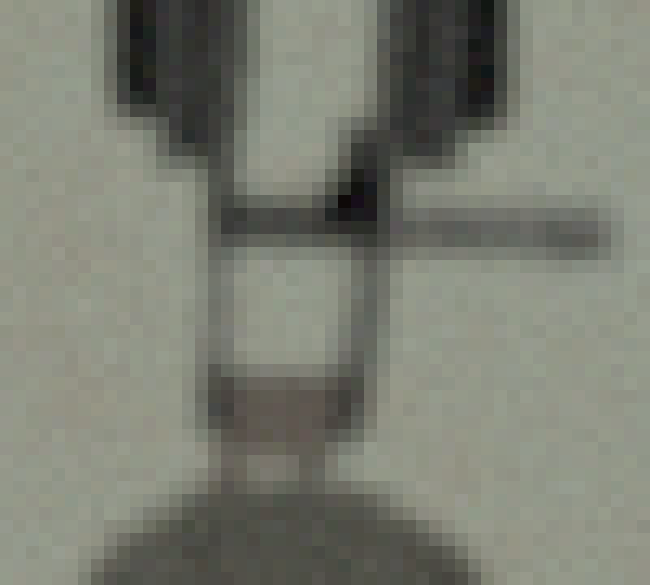

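The tip midpoint is within about 1.5 mm of the cup axis in both cameras. I'll lower 5 mm to bring the tips to 30 mm above the rim, then let it settle.

{"op": "arm_command", "data": {"motion": [{"x": 0, "y": 0, "z": 2, "rx": 0, "ry": 0, "rz": 0, "hand": 0.294}, {"x": 0, "y": 0, "z": 4, "rx": 0, "ry": 0, "rz": 0, "hand": 0.294}, {"x": 0, "y": 0, "z": 5, "rx": 0, "ry": 0, "rz": 0, "hand": 0.294}, {"x": 0, "y": 0, "z": 5, "rx": 0, "ry": 0, "rz": 0, "hand": 0.294}, {"x": 0, "y": 0, "z": 5, "rx": 0, "ry": 0, "rz": 0, "hand": 0.294}, {"x": 0, "y": 0, "z": 5, "rx": 0, "ry": 0, "rz": 0, "hand": 0.294}, {"x": 0, "y": 0, "z": 5, "rx": 0, "ry": 0, "rz": 0, "hand": 0.294}, {"x": 0, "y": 0, "z": 5, "rx": 0, "ry": 0, "rz": 0, "hand": 0.294}]}}

```text
clock: 23.82
tcp_pos: [0.5165, 0.1454, 0.1166]
orientation: [0.0, -0.705, 0.709, -0.0]
wrist_force: [-0.1, -1.0, -1.1]
finger_gap: 0.0301
```

```bash
cat > m13.py <<'E'
from h import *
np.set_printoptions(precision=4,suppress=True,linewidth=200)
go([.516,.145,.1165],270)
P=[shot('side') for _ in range(6)];p=P[-1]
im=np.mean([x['image'].astype(float) for x in P],0)
z=np.clip(im*1.5,0,255).astype(np.uint8)[268:308,315:365]
cv2.imwrite('pics/sz18.png',cv2.resize(cv2.cvtColor(z,4),None,fx=14,fy=14,interpolation=0))
print(im.mean(2)[270:290,328:352].astype(int))
def aty(uv,y):
    o,v=ray(p,uv); return o+v*(y-o[1])/v[1]
s,t,R=tool()
for y in(t[1]+.052,t[1]+.060): print(y,aty((340,281),y),aty((341,281),y), proj(p,[.513,y,t[2]+.0325]))
print('tips', [atz(p,(336.6,r),t[2]+.0185) for r in(296,298)])
E
python3 m13.py
```

```text
clock 23.825 tcp [0.5165 0.1454 0.1166] yaw -90.38 tilt [ 0.01 -0.  ] gap 0.03009071395091578 F [-0.13 -1.05 -1.05] j [ 0.12  0.3  -0.26  1.01 -0.   -1.44]
shift [0.4 0.5 0.1] rot [-0.01 -0.   -0.38]
[[ 56  49  51  56  64  80 113 140 147 145 146 145 145 146 143 123  92  64  52  46  52  55  46  29]
 [ 57  51  49  59  65  85 116 142 148 146 146 146 145 144 142 123  87  63  50  49  51  56  49  29]
 [ 54  52  49  57  66  87 119 140 149 146 146 145 145 145 140 122  87  60  53  48  52  56  48  27]
 [ 56  51  50  57  69  90 124 142 147 145 145 146 146 147 139 120  85  60  50  46  54  56  47  24]
 [ 54  52  49  55  69  95 126 145 146 146 145 145 146 146 142 121  85  58  50  45  53  54  43  23]
 [ 57  51  49  57  70  98 129 144 147 147 146 147 146 142 137 117  84  60  48  49  54  53  39  28]
 [ 61  49  49  56  70 100 129 143 146 146 146 145 143 133 118 100  77  57  50  47  56  57  53  55]
 [ 68  50  48  56  72 106 132 144 144 144 145 143 136 115  92  76  65  56  47  47  53  63  77  95]
 [ 78  58  53  59  79 111 138 147 143 144 144 142 131 103  69  57  59  56  50  53  59  72 100 125]
 [102  89
[... 623 characters left out ...]
 93  91  87  79  69  61  65  79  95 100  98  92  90  91  89]
 [148 142 122  89  82 104 118 122 121 122 122 119 116 104  83  78  91 104 110 108 105 103 105 105]
 [145 143 126 105 106 126 137 140 140 142 141 141 140 125 102  90  99 121 131 132 131 131 130 132]
 [145 144 129 113 117 134 142 145 146 147 147 146 143 130 109  95 105 128 142 144 143 144 144 144]
 [146 142 129 113 120 135 144 147 146 146 145 146 141 128 109  96 109 132 144 147 145 146 144 144]]
0.19744373648965238 [0.5117 0.1974 0.1422] [0.5099 0.1974 0.1423] [339.2765 277.7489]
0.2054437364896524 [0.5114 0.2054 0.1477] [0.5096 0.2054 0.1478] [339.0723 280.3188]
tips [array([0.516 , 0.2325, 0.1351]), array([0.5157, 0.2382, 0.1351])]
```

View pics/sz18.png

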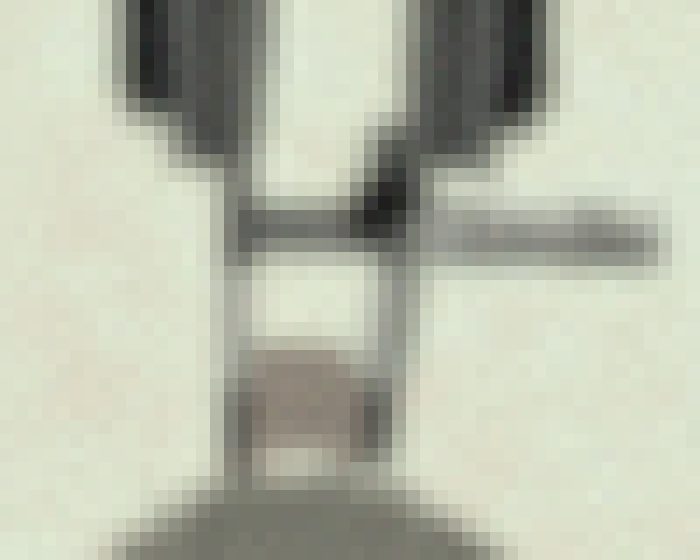

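The low resolution here suggests the fin may be up to about 1 mm right of the rider, so I'll check the bar slope (level) against what the calibration predicts.

```bash
cat > m14.py <<'E'
from h import *
np.set_printoptions(precision=4,suppress=True,linewidth=200)
p=shot('side'); s,t,R=tool()
d=R[:,0]*-1; c=-R[:,1]*-1  # forceps x, and +y side (=-world x)
c=np.cross([0,0,1],d)
for pos,tag in((t,'final'),(np.array([.5031,.3976,.3595]),'inspect')):
    B=pos+.06*d+np.array([0,0,.0305])
    a,b=proj(p,B-.008*c),proj(p,B+.040*c); print(tag,a,b,'slope',(b-a)[1]/(b-a)[0])
    f=pos+.052*d+np.array([0,0,.0325]); r=pos+.060*d+np.array([0,0,.0325]); f0=f-np.array([0,0,.008]);print('fin vs rider px if level',proj(p,f),proj(p,r),proj(p,f0))
    T=pos+.09*d+np.array([0,0,.0185]); print('tips',proj(p,T), 'pivot',proj(p,pos-.1*d+np.array([0,0,.0185])))
E
python3 m14.py
```

```text
final [332.2738 281.0372] [359.7683 282.0197] slope 0.03573370982102985
fin vs rider px if level [337.0893 277.6859] [336.8367 280.2536] [337.0857 281.4378]
tips [335.8539 296.9958] pivot [341.154  241.9879]
inspect [330.1029 224.6134] [377.5771 225.7963] slope 0.02491582828620096
fin vs rider px if level [338.3757 219.4958] [337.9586 223.0605] [338.3579 226.377 ]
tips [336.2783 249.9885] pivot [344.4053 177.189 ]
```

The level checks out: bar slope and tip row match the prediction for a level pose. To settle the fin/rider question I'll take a closer look nearer the camera, since there is plenty of time.

```bash
python3 -c "
from h import *
go([.475,.51,.42],270)"
```

```text
clock 24.175 tcp [0.5165 0.1454 0.1166] yaw -90.37 tilt [ 0.   -0.01] gap 0.029924537176628865 F [ 1.11  0.2  -1.78] j [ 0.12  0.3  -0.26  1.01 -0.   -1.44]
shift [-364.2   43.9 -303.5] rot [-0.   -0.01 -0.37]
```

{"op": "arm_command", "data": {"motion": [{"x": 0, "y": 0, "z": -15, "rx": 0, "ry": 0, "rz": 0, "hand": 0.294}, {"x": -15, "y": 2, "z": -50, "rx": 0, "ry": 0, "rz": 0, "hand": 0.294}, {"x": -55, "y": 6, "z": -90, "rx": 0, "ry": 0, "rz": 0, "hand": 0.294}, {"x": -100, "y": 12, "z": -125, "rx": 0, "ry": 0, "rz": 0, "hand": 0.294}, {"x": -145, "y": 18, "z": -160, "rx": 0, "ry": 0, "rz": 0, "hand": 0.294}, {"x": -190, "y": 24, "z": -195, "rx": 0, "ry": 0, "rz": 0, "hand": 0.294}, {"x": -235, "y": 30, "z": -230, "rx": 0, "ry": 0, "rz": 0, "hand": 0.294}, {"x": -280, "y": 35, "z": -262, "rx": 0, "ry": 0, "rz": 0, "hand": 0.294}, {"x": -325, "y": 40, "z": -288, "rx": 0, "ry": 0, "rz": 0, "hand": 0.294}, {"x": -350, "y": 43, "z": -300, "rx": 0, "ry": 0, "rz": 0, "hand": 0.294}]}}

```text
clock: 25.42
tcp_pos: [0.4744, 0.4975, 0.4192]
orientation: [0.002, -0.705, 0.709, -0.0]
wrist_force: [1.4, 1.1, -0.4]
finger_gap: 0.0302
```

{"op": "arm_command", "data": {"motion": [{"x": -14, "y": 1, "z": -3, "rx": 0, "ry": 0, "rz": 0, "hand": 0.294}, {"x": -14, "y": 1, "z": -3, "rx": 0, "ry": 0, "rz": 0, "hand": 0.294}, {"x": -14, "y": 1, "z": -3, "rx": 0, "ry": 0, "rz": 0, "hand": 0.294}]}}

```text
clock: 25.8
tcp_pos: [0.4731, 0.5072, 0.4179]
orientation: [0.003, -0.705, 0.709, -0.0]
wrist_force: [0.1, -0.3, -1.0]
finger_gap: 0.0303
```

```bash
cat > m15.py <<'E'
from h import *
import sys
np.set_printoptions(precision=4,suppress=True,linewidth=220)
go([.516,.145,.1165],270)
s,t,R=tool()
P=[shot('side') for _ in range(4)];p=P[-1]
d=-R[:,0]; c=np.cross([0,0,1],d)
f=t+.052*d+[0,0,.0325]; r=t+.060*d+[0,0,.0325]
print('fin/rider px if level',proj(p,f),proj(p,r))
u=proj(p,r).astype(int)
im=np.mean([x['image'].astype(float) for x in P],0)
c0,r0=u[0]-18,u[1]-22
z=np.clip(im*1.5,0,255).astype(np.uint8)[r0:r0+40,c0:c0+50]
cv2.imwrite('pics/'+sys.argv[1],cv2.resize(cv2.cvtColor(z,4),None,fx=14,fy=14,interpolation=0))
print('origin',c0,r0,'scale px/mm',np.linalg.norm(proj(p,r+.01*c)-proj(p,r))/10)
print('cols',np.arange(c0+8,c0+36))
for k in range(6,34): print(r0+k,im.mean(2)[r0+k,c0+8:c0+36].astype(int))
E
python3 m15.py s19.png
```

```text
clock 25.8 tcp [0.4731 0.5072 0.4179] yaw -90.39 tilt [0.27 0.23] gap 0.030301287601930307 F [ 0.12 -0.33 -0.98] j [ 0.7   0.76  1.26  2.07 -0.   -0.86]
shift [363.1 -44.  300.1] rot [-0.27  0.23 -0.39]
fin/rider px if level [371.5324 216.6547] [371.6301 221.4364]
origin 353 199 scale px/mm 1.3613128035484294
cols [361 362 363 364 365 366 367 368 369 370 371 372 373 374 375 376 377 378 379 380 381 382 383 384 385 386 387 388]
205 [146 153 151 151 149 150 150 150 149 152 150 152 152 150 151 150 153 151 139 109  71  58  66  66  65  67  63  53]
206 [145 152 150 151 151 151 151 150 151 151 151 151 151 151 149 152 152 150 140 109  72  58  62  63  62  65  64  57]
207 [145 152 152 152 150 151 153 150 151 149 151 151 150 150 149 152 151 149 140 113  72  55  61  62  64  63  63  58]
208 [146 151 151 153 150 152 151 151 150 150 150 150 149 152 150 149 152 153 143 120  77  56  63  63  64  65  61  61]
209 [147 150 151 149 152 149 151 150 149 151 149 150 150 151 152 151 152 152 147 123  80  56  62  65  64  65  66  61]
210 [145 149 151 148 151 151 150 150 149 152 152 152 151 151 151 152 154 152 149
[... 1849 characters left out ...]
117 120 120 119 118 118 110  87  52  18  16  16  15  19  18  20  21  25  48]
227 [ 65  63  67  80  86  94  99  96  95 109 113 113 110 102  97  94  72  40  23  14  14  17  15  13  20  11  28  54]
228 [ 69  73  83  96 102 105 107  96  92 105 110 112 109  97  88  87  71  40  21  13  12  14  13  17  16  17  29  59]
229 [ 75  85  90 102 106 105 103  98  92 102 111 107 106  96  87  83  69  47  27  23  22  20  27  20  21  20  37  66]
230 [74 83 87 89 91 91 90 87 85 90 91 93 91 87 82 80 67 54 43 37 39 43 41 42 44 43 46 70]
231 [68 69 73 74 70 72 70 68 68 71 70 70 73 71 70 70 60 58 54 55 54 54 56 54 53 54 56 63]
232 [72 82 78 80 79 76 75 77 74 79 76 74 75 75 72 73 69 70 69 71 65 61 58 56 55 61 60 64]
```

View pics/s19.png

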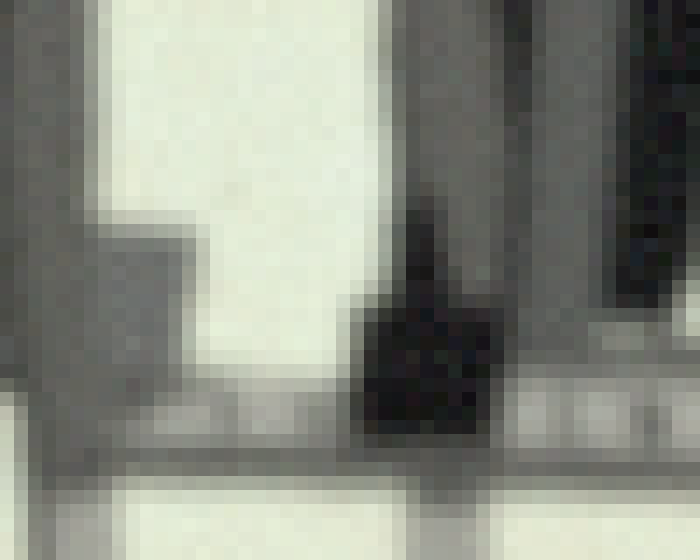

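The fin centre is at about col 382.4 and the rider spans 377.7–388.6 (8 mm), centre about 383.1. That leaves the fin about 0.4 mm too far to the −y side, so I'll open by about 0.26 mm, back off the joint-3 limit and re-measure.

{"op": "arm_command", "data": {"motion": [{"x": 15, "y": -8, "z": 15, "rx": 0, "ry": 0, "rz": 0, "hand": 0.288}, {"x": 15, "y": -8, "z": 15, "rx": 0, "ry": 0, "rz": 0, "hand": 0.288}, {"x": 15, "y": -8, "z": 15, "rx": 0, "ry": 0, "rz": 0, "hand": 0.288}, {"x": 15, "y": -8, "z": 15, "rx": 0, "ry": 0, "rz": 0, "hand": 0.288}, {"x": 15, "y": -8, "z": 15, "rx": 0, "ry": 0, "rz": 0, "hand": 0.288}]}}

```text
clock: 26.62
tcp_pos: [0.4811, 0.4933, 0.4029]
orientation: [0.004, -0.705, 0.709, -0.0]
wrist_force: [0.2, 0.4, -0.7]
finger_gap: 0.0306
```

```bash
sed -i 's/c0+36/c0+44/g;s/range(6,34)/range(10,30)/' m15.py; python3 m15.py s20.png
```

```text
clock 26.625 tcp [0.4811 0.4933 0.4029] yaw -90.35 tilt [0.3  0.27] gap 0.03056716841492551 F [ 0.16  0.37 -0.71] j [ 0.68  0.67  1.05  1.94  0.   -0.88]
shift [349.4 -35.5 284.9] rot [-0.3   0.27 -0.35]
fin/rider px if level [360.4985 225.4762] [360.3875 230.1558]
origin 342 208 scale px/mm 1.2828807105072435
cols [350 351 352 353 354 355 356 357 358 359 360 361 362 363 364 365 366 367 368 369 370 371 372 373 374 375 376 377 378 379 380 381 382 383 384 385]
218 [ 68  71  74  73  73  75  77  71  69  68  74  72  72  72  71  78 101 129 146 150 130  91  64  62  64  65  64  60  52  45  52  61  64  62  64  53]
219 [ 66  72  72  75  74  76  75  73  73  69  75  74  74  74  75  79 102 132 149 148 129  93  66  61  66  63  66  62  53  44  53  61  61  61  62  53]
220 [ 65  70  73  73  74  77  76  73  70  69  73  73  74  74  73  83 107 135 150 149 130  92  65  62  62  67  64  61  52  44  53  62  64  63  60  50]
221 [ 64  70  74  72  74  76  74  70  71  72  74  72  73  74  73  87 115 141 152 147 128  96  63  62  65  65  63  60  48  48  54  59  65  64  60  49]
222 [ 65  71  72  71  71  72  78  74 
[... 1662 characters left out ...]
149 149 151 151 144 118  69  28  18  19  14  11  17  14  23  22  26  35  48  60  62  61  72 107 137]
234 [105 125 133 134 134 135 137 137 139 139 139 140 142 139 139 134 110  66  28  20  11  17  18  16  21  24  28  35  49  58  64  66  63  76 107 135]
235 [ 86  96  98 100 102 109 111 113 118 121 127 130 129 127 126 122  97  58  23  15  17  19  20  19  20  26  37  57  75  80  81  80  80  88 109 127]
236 [ 70  69  72  75  85  92  91  91  92 106 113 116 116 108 109 110  93  54  17  11  12  17  13  14  17  33  56  81  97  98  96  94  96 103 109 117]
237 [ 70  63  67  77  89 100  95  82  81  99 110 110 105  99  97 104  87  54  26  18  16  17  14  11  23  30  65  90 109 109 100  98 106 111 110 106]
```

View pics/s20.png

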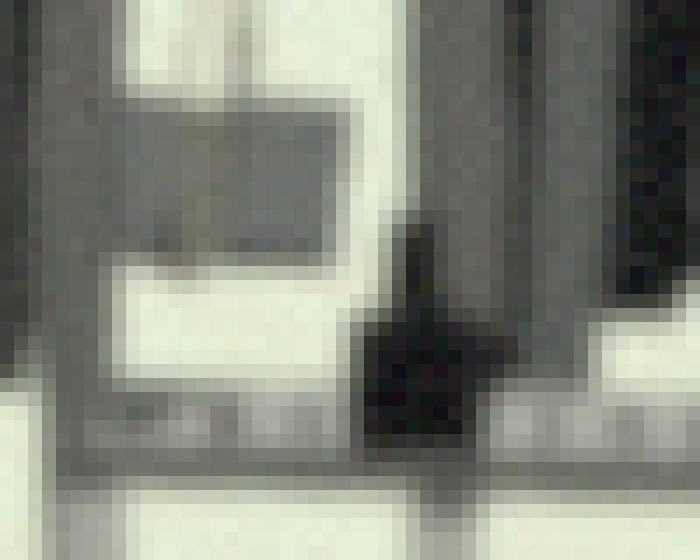

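The fin is now within a few tenths of a mm. The different estimates range from -0.7 to 0 mm, mean about -0.35, so I'll open a touch more to 0.283. Then I'll return to the final pose, coming back first and then descending.

{"op": "arm_command", "data": {"motion": [{"x": 15, "y": -2, "z": 5, "rx": 0, "ry": 0, "rz": 0, "hand": 0.283}, {"x": 55, "y": -6, "z": 25, "rx": 0, "ry": 0, "rz": 0, "hand": 0.283}, {"x": 100, "y": -10, "z": 50, "rx": 0, "ry": 0, "rz": 0, "hand": 0.283}, {"x": 145, "y": -15, "z": 80, "rx": 0, "ry": 0, "rz": 0, "hand": 0.283}, {"x": 190, "y": -20, "z": 110, "rx": 0, "ry": 0, "rz": 0, "hand": 0.283}, {"x": 235, "y": -25, "z": 145, "rx": 0, "ry": 0, "rz": 0, "hand": 0.283}, {"x": 280, "y": -30, "z": 180, "rx": 0, "ry": 0, "rz": 0, "hand": 0.283}, {"x": 320, "y": -33, "z": 215, "rx": 0, "ry": 0, "rz": 0, "hand": 0.283}, {"x": 343, "y": -35, "z": 245, "rx": 0, "ry": 0, "rz": 0, "hand": 0.283}, {"x": 349, "y": -35, "z": 265, "rx": 0, "ry": 0, "rz": 0, "hand": 0.283}]}}

```text
clock: 28.08
tcp_pos: [0.5135, 0.1422, 0.1344]
orientation: [0.001, -0.704, 0.71, 0.0]
wrist_force: [0.9, 0.6, -1.8]
finger_gap: 0.0302
```

```bash
python3 -c "
from h import *
go([.5165,.1454,.1166],270)"
```

```text
clock 28.075 tcp [0.5135 0.1422 0.1344] yaw -90.51 tilt [0.07 0.13] gap 0.03017924308112012 F [ 0.89  0.63 -1.79] j [ 0.12  0.28 -0.24  1.05  0.   -1.44]
shift [-3.2 -2.9 17.8] rot [-0.07  0.13 -0.51]
```

{"op": "arm_command", "data": {"motion": [{"x": -1, "y": -1, "z": 4, "rx": 0, "ry": 0, "rz": -0.3, "hand": 0.283}, {"x": -3, "y": -2, "z": 9, "rx": 0, "ry": 0, "rz": -0.5, "hand": 0.283}, {"x": -3, "y": -3, "z": 14, "rx": 0, "ry": 0, "rz": -0.5, "hand": 0.283}, {"x": -3, "y": -3, "z": 17, "rx": 0, "ry": 0, "rz": -0.5, "hand": 0.283}, {"x": -3, "y": -3, "z": 18, "rx": 0, "ry": 0, "rz": -0.5, "hand": 0.283}, {"x": -3, "y": -3, "z": 18, "rx": 0, "ry": 0, "rz": -0.5, "hand": 0.283}, {"x": -3, "y": -3, "z": 18, "rx": 0, "ry": 0, "rz": -0.5, "hand": 0.283}, {"x": -3, "y": -3, "z": 18, "rx": 0, "ry": 0, "rz": -0.5, "hand": 0.283}]}}

```text
clock: 29.08
tcp_pos: [0.5173, 0.1469, 0.118]
orientation: [-0.002, 0.708, -0.706, 0.0]
wrist_force: [-0.1, 0.6, -1.5]
finger_gap: 0.0306
```

```bash
sed -i 's/sz18/sz21/' m13.py; python3 m13.py; python3 m11.py 22; python3 -c "
from h import *
p=shot('side');print(rimfit(p,(.516,.234),.105)); q=shot('top'); print(rimfit(q,(.516,.234),.105))"
```

```text
clock 29.075 tcp [0.5173 0.1469 0.118 ] yaw -89.87 tilt [0.17 0.15] gap 0.030642308371309417 F [-0.14  0.56 -1.53] j [ 0.13  0.3  -0.26  1.01  0.   -1.45]
shift [1.9 1.3 1.5] rot [-0.17  0.15  0.13]
[[ 55  45  51  58  73  99 131 144 147 147 145 145 146 144 139 116  83  61  52  50  54  55  42  28]
 [ 54  50  52  59  75 104 137 146 147 148 146 147 145 145 137 114  80  59  53  47  54  56  43  28]
 [ 54  51  53  60  74 109 139 147 148 146 145 144 145 146 134 110  78  59  50  49  56  55  41  23]
 [ 52  50  54  60  76 111 140 147 148 146 146 147 146 144 133 109  77  60  49  48  55  54  41  22]
 [ 54  50  54  61  78 111 138 147 146 147 147 147 146 144 134 111  76  56  50  50  53  51  38  24]
 [ 56  52  53  61  79 112 139 146 147 146 147 145 144 140 129 106  77  59  47  49  55  52  38  31]
 [ 54  50  51  61  82 112 140 146 147 144 145 144 138 124 106  87  68  56  47  46  57  59  61  68]
 [ 55  49  51  63  83 117 138 146 145 143 145 143 133 106  77  66  62  59  49  47  55  76  95 109]
 [ 70  62  59  70 100 128 142 145 143 143 144 142 128  96  62  50  60  66  67  58  62  88 114 135]
 [100  94 
[... 1052 characters left out ...]
8 146 146 146 146 144 144]]
0.19893223221844442 [0.5116 0.1989 0.1432] [0.5099 0.1989 0.1433] [339.241 277.628]
0.20693223221844442 [0.5113 0.2069 0.1487] [0.5096 0.2069 0.1488] [339.0359 280.203 ]
tips [array([0.5159, 0.2343, 0.1363]), array([0.5156, 0.2399, 0.1363])]
clock 29.375 tcp [0.5172 0.1469 0.1178] yaw -89.87 tilt [0.15 0.15] gap 0.03046291442076947 F [-1.1   0.   -2.02] j [ 0.13  0.3  -0.26  1.01  0.   -1.45]
shift [1.9 1.2 1.3] rot [-0.15  0.15  0.13]
(array([0.51542586, 0.23499376, 0.02805746]), array([0.51542519, 0.23503902]), 215, np.float64(0.10258882098952082))
(array([0.51719102, 0.232525  , 0.02763598]), array([0.5185708 , 0.23215935]), 63, np.float64(0.10353751841981806))
```

View pics/sz21.png

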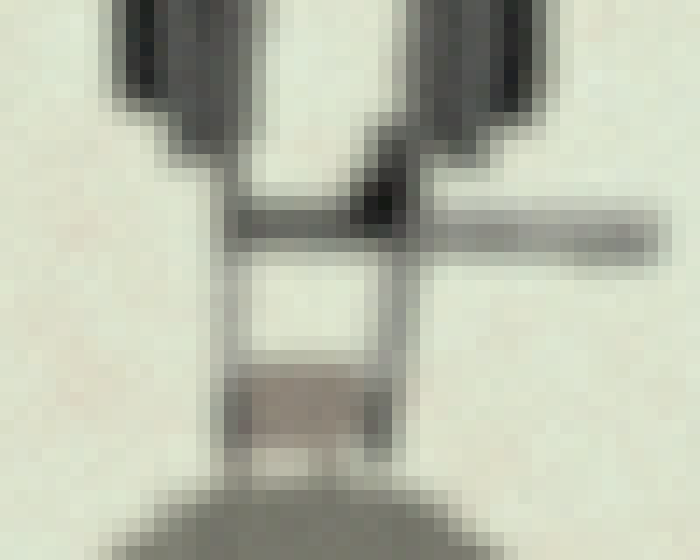

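View pics/s22.png

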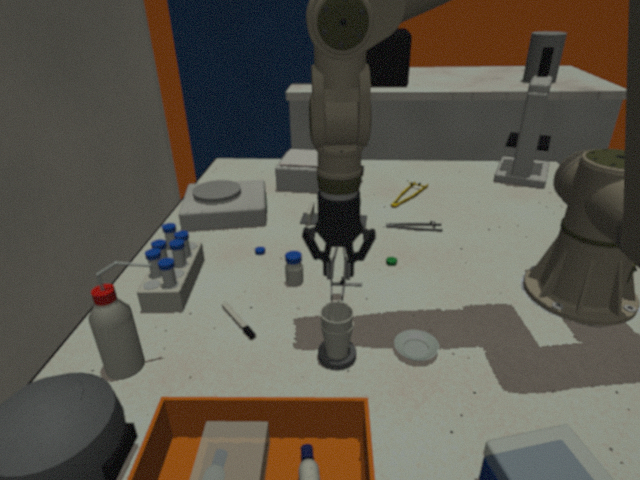

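View pics/tz22.png

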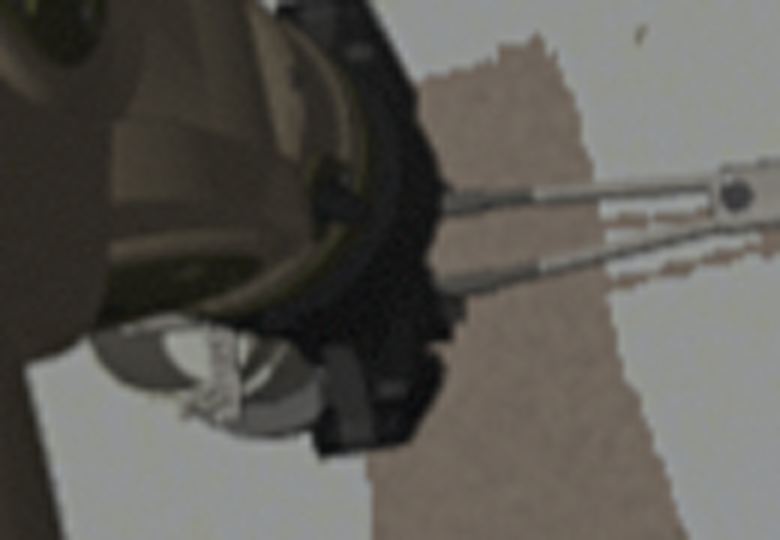

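The final pose holds:
- **Tips:** at about (0.516, 0.236, 0.136), with the cup axis at (0.5155, 0.235) in the same camera and the rim at 0.105.
- **Level and contact:** level to about 0.2°, and the only load is the forceps' own weight.
- **Fin and rider:** level to within a few tenths of a mm on average over the views.

I'm handing in.

```bash
python3 -c "
from h import *
print(hand_in())"
```

```text
the job is handed in; nothing more can be done
None
```

The loose cup is nested in the holder cup, and the forceps are held squeezed, level and still over it. I handed in at about 29.5 s of the 53 s allowed.

- **Cup:** I set it down into the holder cup and let it go. The side view reads its rim at 0.1027 m. That camera read the known 79 mm rim 2.4 mm low, so the corrected height is 0.105 m, which is fully home. It stands upright.
- **Tip position:** The tips are within about 1.5 mm of the cup's axis and about 31 mm above its rim. The tool is tilted by no more than 0.2°, and the wrist force of about 2 N is little more than the forceps' weight plus sensor noise.
- **Squeeze:** I set the finger opening to about 30.5 mm so that the fin stands level with the rider.
- **Squeeze check that disagreed:** The close camera views put the fin between 0.4 mm short of the rider and level with it. The coarser view at the final pose put it about 0.7 mm past. I set the opening between these, so the error should be under 1 mm, but I could not pin it down further.
- **Other limits:** On the close look, joint 3 reached 1.26 rad, which is its range limit, and I backed off straight away. I saw no sign that it went past.
- **Bystanders:** The arm was never sent near the jar, dish, caps or pen, and they look unmoved in the last side picture.

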